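# Put the drilling tools away in the pinned drawer and check them in

### The job

The top drawer of the bench cabinet is locked by its drop pin: draw the pin up out of its bore and hang it in the open-fronted notch of the lock plate beside it, then pull the drawer well open and set, not drop, each drilling tool that stands on the bench (hole saw, drill chuck, V-block, bit case, whichever are there) on the drawer's floor. Push the drawer fully home, then take the scanner off its mat, aim it square on at the middle of that drawer's bar-code label from about a hand's breadth, hold it steady there for two seconds, and lay it back right way up in the middle of its mat. Leave the pin hanging in the notch, and do not knock the other things on the bench about.

Things in the scene. Friction and masses are not known exactly. Their poses are not given: they have to be found in the camera images.
- pin_knob (a point): centre of the lock pin's black knob (28 mm across, 24 mm high). Pin upright, z up: below the knob a stem, a collar 26 mm across and 5 mm thick (underside 28 mm below this point), then a shank 12 mm across and 50 mm long (tip 78 mm below this point). At first the collar rests on the lock plate, the shank down through its bore and a tab of the drawer front. Lifts out freely. 0.11 kg
- pin_collar (a point): point on the pin's axis at the underside of its collar, 28 mm below the knob's centre; z up along the pin.
- bore (a point): centre, at the top face, of the 14 mm hole in the steel lock plate that holds the pin at first. The plate is level, 8 mm thick, its top 210 mm above the bench, flush with the cabinet's top, and juts 40 mm out of the cabinet's front, from 25 mm right of the bore to the left corner and beyond, over the pulled-out drawer. Axes: x in towards the cabinet's back, y to the left of one facing its front, z up.
- notch (a point): seat of the parking notch, top face of the lock plate, 60 mm to the left (+y) of the bore, beyond the cabinet's side: the parked pin's axis. A slot 17 mm wide, open at the plate's front edge 20 mm ahead (-x), closed 7.5 mm behind. Shank in from the front; collar rests on the plate; free space below. Axes: x in towards the cabinet's back, y to the left of one facing its front, z up.
- drawer_handle (a point): middle of the top drawer's handle: a level round bar 10 mm thick, 100 mm long (along y), 50 mm in front of the drawer front, 184 mm above the bench and 26 mm below the cabinet's top. Moves with the drawer. Axes: x in towards the cabinet's back, y to the left of one facing its front, z up.
- drawer (a joint): how far the top drawer is pulled out: 0 shut to 0.21 m fully open, along the cabinet's -x. It slides stiffly (about 3 N) and stays where it is left. The lock pin holds it shut while in the bore.
- drawer_floor (a point): centre of the drawer's inner floor (122 mm above the bench); moves with the drawer. Inside: x from -125 to +121 mm, y +-124 mm. Side and back walls 45 mm high, front 70 mm. Shut, the cabinet's front rim is at x -137 mm, so pulled out by d the drawer is open above from -125 to d - 137 mm; things up to 70 mm high pass under the rim. Axes: x in towards the cabinet's back, y to the left of one facing its front, z up.
- label (a point): middle of the bar-code label on the top drawer's front, 52 mm wide, 27 mm high, under the handle, 138 mm above the bench, facing the front (-x). The lower drawer's label does not count. Axes: x in towards the cabinet's back, y to the left of one facing its front, z up.
- hole_saw_mid (a point): centre (half-way up) of the hole saw standing mouth down: a dark steel cup 51 mm in diameter and 40 mm high, with a 22 mm hub 12 mm high on top; this point is 20 mm above its underside. Grip it across the cup. 0.1 to 0.2 kg. May be absent
- drill_chuck_mid (a point): centre (half-way up) of the drill chuck standing on its back, nose up: a knurled steel drum 44 mm in diameter from 6 to 40 mm up, then a cone to a 22 mm nose at 57 mm; this point is 28 mm above its underside. Grip it across the drum. 0.3 to 0.5 kg. May be absent
- v_block_mid (a point): centre (half-way up) of the steel V-block: 52 mm long (its x), 44 mm wide (its y), 40 mm high, the V groove along x in its top; this point is 20 mm above its underside. Grip it across its 44 mm width. 0.3 to 0.5 kg. May be absent
- bit_case_mid (a point): centre (half-way up) of the closed dark steel drill-bit case: 90 mm long (its x), 46 mm wide (its y), 37 mm high; this point is 18.5 mm above its underside. Grip it across its 46 mm width. 0.2 to 0.4 kg. May be absent
- scanner_mid (a point): middle of the hand scanner lying flat: x forward along its beam, z up. From 80 mm behind to 82 mm ahead of this point, 36 mm high; grey grip 42 mm wide (y), to 30 mm ahead, then a black head 62 mm wide with the window in front. The beam is level with this point, 18 mm above the underside. Always on; reads 45 to 180 mm before the window. 0.19 kg
- scanner_mat: thin black rubber mat fixed on the bench, 240 mm (x) by 140 mm (y), 3 mm thick; origin at the centre of its underside. The scanner lies on it.
There are look-alikes about, which are no part of the job. What is shaped like the part that bears scanner_mid but orange is not meant.

How it is judged:
By the outcome, as a careful person would: the job done as asked, in the order asked, and still so for the second after the job is handed in, with the robot touching nothing.
Of hole_saw, drill_chuck, v_block, bit_case only 2 to 4 are there at a start; the rules pass over those that are not, and their reading is None.
At some moment in a run one of hole_saw, drill_chuck, v_block, bit_case, scanner may be knocked a few centimetres aside while the robot is not near it.
It also fails if it takes over 210 s, if anything falls off the work surface, if the arm or the gripper's body presses on something with over 40 N, if the wrist force passes 120 N, or if a joint passes its speed limit or range.

### The arm

A 6-joint arm with a two-finger parallel gripper is mounted at the origin on the work surface. World frame = base frame: x ahead of the robot, y to its left, z up, the work surface at z = 0. Lengths are in m, angles in rad, forces in N, time in s.
With the tool pointing down it reaches from about 0.375 to 0.9 m from the base axis. Payload 3.1 kg.
Tool frame: the origin (TCP) lies midway between the tips of the shut fingers; the grasp point (between the pads) lies 19 mm behind it (manip.grasp_offset is the distance from the TCP to the grasp point, in m); z points along the fingers, y is the line along which they close (so a half turn about z gives the same grasp; the last joint's range is limited). The gripper opens to 85 mm and grips with 20 to 120 N. Pads are 22 mm wide; open, the fingers measure 114 mm over their backs; the gripper's body (76 mm by 85 mm) begins 54 mm behind the grasp point. The pads swing forward as they close: fully open they stand 13 mm farther back than shut.
Start: joints at [-1.353, 0.527, 1.433, -0, 1.181, -0.178], TCP at [0.241, -0.577, 0.197] pointing down, gripper open.
Joint ranges: [-3.08, 3.08], [-0.75, 2.2], [0.22, 2.44], [-1.43, 4.57], [0, 2.65], [-2.85, 2.85]. Speed limits (rad/s): [2.79, 2.79, 3.14, 3.14, 3.14, 3.14].

### API

Orientations are given as a unit quaternion [x, y, z, w].
In Python, from station import sensors, cams, order, manip gives the robot as it stands.
- The arm moves only by the tool move_arm, never from a script. Its argument "targets" is a list of rows, each an object of numbers: "dx", "dy", "dz": the shift along the world's x, y, z normalised to -1 to 1, where 1 is 25 mm; "rx", "ry", "rz": the turn, a rotation vector about the world's x, y, z normalised to -1 to 1, where 1 is 30 degrees. A call has exactly 10 rows; each row shifts and turns the commanded pose from where the row before left it; what a row does not reach is not made up. A row lasts 1/8 s, in which the tool goes at most 62.5 mm and 10.7 degrees, less where a joint would pass 70% of its speed; a pose out of reach is approached as far as the arm can. A call with a number of a shift or a turn outside -1 to 1 is refused whole. A call with a gripper value outside its range is refused whole. "claw" is the opening in per cent of the stroke, from 0 (shut) to 100 (fully open), set as the call begins (left out, the last holds). The fingers move at their own pace and stop on an object; "newtons" is the grip in N (left out, the last holds). Time passes only in rows, so rows that do not move let the fingers close, or fill a call up. It gives the time, the measured TCP pose, the force, the opening and the grip force at its end, in the units of the state.
- sensors.sense(): the state, without advancing time (a new reading comes with each control period).
- cams.snapshot(name): name is "side" or "top"; returns the picture (384x512x3 uint8, red, green, blue); there is no depth.
- cams.camera_model(name): a dict with "fx", "fy", "cx", "cy" (pixels), "distortion" ([k1, k2, p1, p2, k3] as OpenCV has them; the pictures are not rectified), "extrinsics" (4x4, takes a point from world to camera coordinates). Camera axes: x right, y down, z forward; pixel columns grow to the right and rows downward; lengths in m; the calibration is good to about 2 mm. A picture is of the moment at which its call begins. camera_model takes no time and is no camera call.
- order.sign_off(): hands the job in; it is judged then, once.
The state is a dict: "t": time; "q": joint angles; "qd": joint speeds; "tau": joint torques, N m; "tcp_pos": TCP position; "tool_rot": TCP orientation; "force": force on the tool from outside, world axes, zero at the start; "ft_torque": the same for the moment, N m; "finger_gap": opening from 0.0 (shut) to 1.0 (fully open); "gripper_force": force on a finger pad.
Only numpy, scipy, OpenCV 4.12 (cv2) and the standard library are available. Lean on these libraries where they do the work, as an engineer would, in place of code of your own. Each camera call takes 0.05 s, during which the arm holds its last target. There are 200 camera calls.

## Working session

There is one attempt and no reset: what is moved stays moved. The work goes in short steps, Python scripts to look and compute and a tool call to move; the robot and the scene stay as the last step left them, time stands still between calls to the robot, and variables do not carry over. Pictures are saved under pics/ and viewed, at most 14 in all, crops included, and the job is handed in when it is done.

Besides the shell and the picture viewer there is one more tool, called as name(argument=value, ...) on one line, values as JSON. move_arm: Moves the arm, as the interface text tells. Scaled input: -1 to 1 covers 25 mm each way for a shift and 30 degrees each way for a turn. Its arguments: {"type":"object","properties":{"targets":{"type":"array"},"claw":{"type":"number"},"newtons":{"type":"number"}},"required":["targets"]}

```bash
ls; mkdir -p pics; python3 - <<'E'
from station import sensors,cams,manip
import cv2
print(sensors.sense(), manip.grasp_offset)
for n in ("side","top"):
    im=cams.snapshot(n); cv2.imwrite(f"pics/{n}0.png",cv2.resize(im[:,:,::-1],(800,600),interpolation=cv2.INTER_CUBIC))
    cv2.imwrite(f"{n}0_raw.png",im[:,:,::-1])
    print(cams.camera_model(n))
E
```

```text
pics
{'t': 0.0, 'q': array([-1.35353316e+00,  5.28498169e-01,  1.43394218e+00, -4.56771566e-06,
        1.18140325e+00, -1.78501932e-01]), 'qd': array([ 1.47835446e-03,  3.98065662e-04,  2.53696729e-04, -2.22940337e-05,
        1.02700992e-03, -1.64351373e-03]), 'tau': array([-1.40093449e-03, -4.42351055e+01, -1.78028655e+01, -1.70783678e-04,
        8.47500603e-03,  1.60918557e-05]), 'tcp_pos': array([ 0.2407922 , -0.57586761,  0.19570138]), 'tool_rot': array([ 9.80484261e-01,  1.96594371e-01, -2.39224307e-05, -1.12521672e-03]), 'force': array([0.32932567, 0.05759381, 0.4551052 ]), 'ft_torque': array([-0.02252603, -0.02424656,  0.00394987]), 'gripper_force': 0.0, 'finger_gap': 0.9991443414421555} 0.0187
{'fx': 364.9579141847367, 'fy': 364.9579141847367, 'cx': 256.34502531891815, 'cy': 194.17503593013453, 'distortion': array([0.03357472, 0.        , 0.        , 0.        , 0.        ]), 'extrinsics': array([[-0.93496645, -0.35471545, -0.00383342,  0.43817339],
       [-0.19620828,  0.52611239, -0.82747088,  0.22176801],
       [ 0.29553352, -0.77290536, -0.56149554,  0.89795986],
       [ 0.        ,  0.        ,  0.        ,  1.        ]])}
{'fx': 456.40077120448825, 'fy': 456.40077120448825, 'cx': 257.0899873326782, 'cy': 191.17294025112653, 'distortion': array([-0.18784188,  0.        ,  0.        ,  0.        ,  0.        ]), 'extrinsics': array([[ 0.01730978, -0.99984328,  0.00371368, -0.01221251],
       [-0.99861989, -0.01747256, -0.04952795,  0.46293182],
       [ 0.04958508, -0.00285123, -0.99876583,  1.5460459 ],
       [ 0.        ,  0.        ,  0.        ,  1.        ]])}
```

View pics/side0.png

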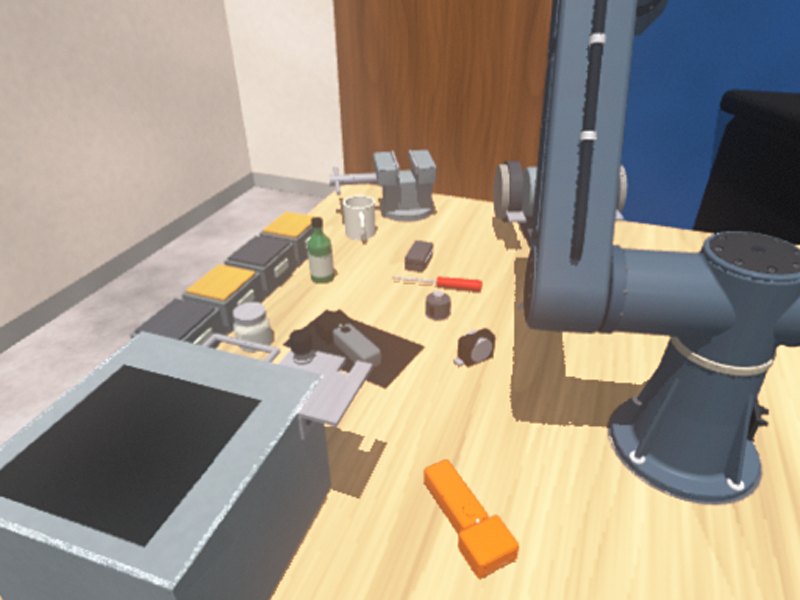

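View pics/top0.png

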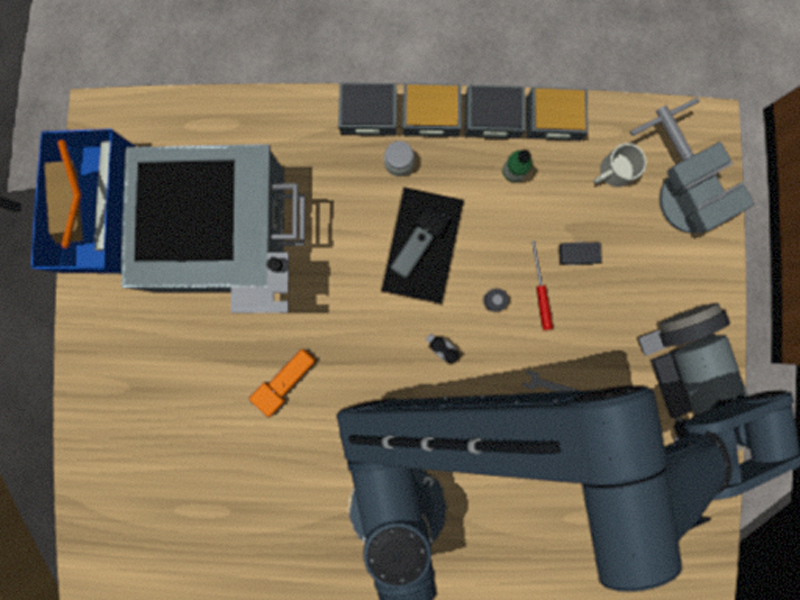

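```bash
cat > h.py <<'E'
import numpy as np, cv2, warnings
from station import sensors,cams,order,manip
def ray(n,uv):
    m=cams.camera_model(n);K=np.array([[m['fx'],0,m['cx']],[0,m['fy'],m['cy']],[0,0,1]])
    p=cv2.undistortPoints(np.array([[uv]],float),K,np.array(m['distortion']))[0,0]
    E=np.array(m['extrinsics']);R,t=E[:3,:3],E[:3,3]
    return -R.T@t, R.T@np.array([p[0],p[1],1.])
def plane(n,uv,z):
    c,d=ray(n,uv);return c+d*(z-c[2])/d[2]
def tri(uvt,uvs):
    (a,d),(b,e)=ray('top',uvt),ray('side',uvs)
    s=np.linalg.lstsq(np.c_[d,-e],b-a,rcond=None)[0];p,q=a+d*s[0],b+e*s[1]
    return (p+q)/2,np.linalg.norm(p-q)
def proj(n,P):
    m=cams.camera_model(n);K=np.array([[m['fx'],0,m['cx']],[0,m['fy'],m['cy']],[0,0,1]]);E=np.array(m['extrinsics'])
    return cv2.projectPoints(np.atleast_2d(np.array(P,float)),cv2.Rodrigues(E[:3,:3])[0],E[:3,3],K,np.array(m['distortion']))[0][:,0]
def crop(n,u0,v0,u1,v1,k,name,im=None):
    im=cams.snapshot(n)[:,:,::-1] if im is None else im
    cv2.imwrite('pics/'+name,cv2.resize(im[v0:v1,u0:u1],None,fx=k,fy=k,interpolation=cv2.INTER_CUBIC))
def st():
    s=sensors.sense();np.set_printoptions(precision=4,suppress=True)
    print(s['t'],s['tcp_pos'],s['tool_rot'],s['force'],s['finger_gap'],s['gripper_force'],s['q'])
E
python3 - <<'E'
from h import *
t=cv2.imread('top0_raw.png');s=cv2.imread('side0_raw.png')
a=cv2.resize(t[85:245,140:400],None,fx=3,fy=3,interpolation=cv2.INTER_CUBIC)
b=cv2.resize(s[130:270,180:340],None,fx=3,fy=3,interpolation=cv2.INTER_CUBIC)
cv2.imwrite('pics/c1.png',a);cv2.imwrite('pics/c2.png',b)
k=1/1.5625
for nm,uv,z in [('pin',(276,264),.25),('hs',(496,299),.05),('case',(580,252),.037),('scan',(412,250),.036),('mat',(423,246),.003),('tape',(443,348),.03),('cabfront_l',(270,148),.21),('cabfront_r',(283,287),.21)]:
    print(nm,plane('top',(uv[0]*k,uv[1]*k),z))
E
```

```text
pin [0.51191141 0.23197111 0.25      ]
hs [ 0.46406408 -0.2056438   0.05      ]
case [ 0.57081795 -0.39193526  0.037     ]
scan [ 0.56752497 -0.02449098  0.036     ]
mat [ 0.58076969 -0.04915835  0.003     ]
tape [ 0.35739731 -0.09490358  0.03      ]
cabfront_l [0.74357055 0.25887377 0.21      ]
cabfront_r [0.47169603 0.22419632 0.21      ]
```

View pics/c1.png

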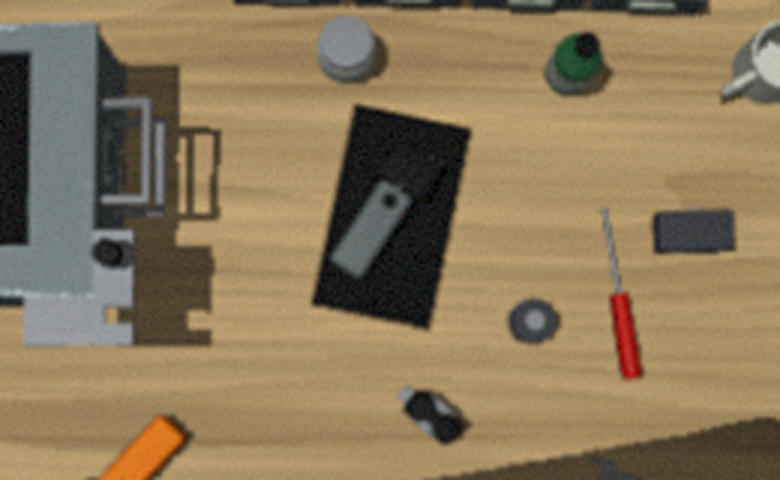

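View pics/c2.png

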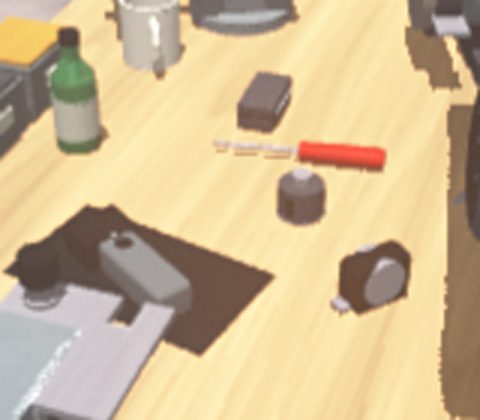

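Top view (800-px): pin knob (276,264), notch (275,295), bit case (580,252), hole saw (496,299), scanner on its mat (412,250). Look-alikes are a tape measure (443,348), an orange scanner (285,382) and a jar (400,157). In the crops the hole saw's hub and the bit case's 90×46 proportions are clear. No chuck or V-block is visible so far.

```bash
python3 - <<'E'
from h import *
t=cv2.imread('top0_raw.png').astype(float);s=cv2.imread('side0_raw.png')
g=t.sum(2)/3; g=cv2.GaussianBlur(g,(3,3),0.8)
# cabinet front edge rows 97..160, cols 165..180
def vedge(r0,r1,c0,c1,z,lab):
    P=[]
    for r in range(r0,r1):
        d=np.abs(np.diff(g[r,c0:c1])); i=d.argmax()
        if 0<i<len(d)-1: i=i+0.5*(d[i-1]-d[i+1])/(d[i-1]-2*d[i]+d[i+1])
        P.append(plane('top',(c0+i+.5,r),z)[:2])
    P=np.array(P);a=np.polyfit(P[:,0],P[:,1],1);res=P[:,1]-np.polyval(a,P[:,0]);ok=abs(res)<.003
    a=np.polyfit(P[ok,0],P[ok,1],1);print(lab,'y=%.4f x+%.4f'%tuple(a),'at x=.6',np.polyval(a,.6),ok.sum(),len(ok))
vedge(97,158,166,180,.21,'front')
vedge(166,186,178,190,.21,'platefront'); vedge(190,198,178,190,.21,'platefront2')
vedge(120,151,186,192,.189,'handle outer')
T=g[:,:]
print(g[184:204:1,177:184].round().astype(int))
# dark knob
k=(g[160:178,168:184]<60); ys,xs=np.nonzero(k); print('knob top px',xs.mean()+168,ys.mean()+160,len(xs))
gs=s.mean(2); k=(gs[205:232,183:205]<60); ys,xs=np.nonzero(k); print('knob side', xs.mean()+183,ys.mean()+205,xs.min()+183,xs.max()+183,ys.min()+205,ys.max()+205)
# side left edge of plate/ cabinet: horizontal edges
def hedge(c0,c1,r0,r1,z,lab):
    P=[]
    for c in range(c0,c1):
        d=np.abs(np.diff(g[r0:r1,c])); i=d.argmax();P.append(plane('top',(c,r0+i+.5),z)[:2])
    P=np.array(P);a=np.polyfit(P[:,1],P[:,0],1);print(lab,'x=%.4f y+%.4f'%tuple(a),np.std(P[:,0]-np.polyval(a,P[:,1])), P[:,0].mean(),P[:,1].mean())
hedge(85,168,90,98,.21,'cab far'); hedge(152,180,196,204,.21,'plate left')
for nm,th,r,c,z in [('case',75,(145,180),(350,395),.037),('hs',95,(180,204),(305,330),.040)]:
    m=np.zeros(g.shape,np.uint8);m[r[0]:r[1],c[0]:c[1]]=g[r[0]:r[1],c[0]:c[1]]<th
    cs=max(cv2.findContours(m,0,1)[0],key=cv2.contourArea);rect=cv2.minAreaRect(cs)
    B=np.array([plane('top',p,z)[:2] for p in cv2.boxPoints(rect)]);print(nm,rect,B.mean(0),np.linalg.norm(np.diff(B,axis=0),axis=1),np.degrees(np.arctan2(*(B[1]-B[0])[::-1])),np.degrees(np.arctan2(*(B[2]-B[1])[::-1])))
E
```

```text
front y=0.0216 x+0.2456 at x=.6 0.2585940881344441 59 61
platefront y=0.2302 x+0.1068 at x=.6 0.24485876852980723 14 20
platefront2 y=1.0331 x+-0.2348 at x=.6 0.3850865448786249 4 8
handle outer y=0.0318 x+0.1957 at x=.6 0.2147992742844978 19 31
[[151 150 150 151 151 149 130]
 [146 145 146 148 148 146 128]
 [136 134 132 132 132 130 116]
 [131 124 111 103 102 102  94]
 [137 124  97  78  74  76  74]
 [140 126  92  66  60  63  64]
 [140 124  91  66  60  62  62]
 [140 126  97  77  73  73  70]
 [145 135 116 103 101 100  92]
 [151 147 138 133 132 132 116]
 [154 152 150 149 150 148 129]
 [153 152 153 154 154 152 132]
 [153 152 152 154 154 151 132]
 [153 152 152 153 154 151 131]
 [151 151 149 149 150 147 127]
 [147 144 139 137 138 136 120]
 [142 139 134 130 130 129 122]
 [140 139 137 135 135 136 134]
 [141 141 140 140 141 143 142]
 [142 143 142 142 142 143 144]]
knob top px 176.73417721518987 168.13924050632912 79<stdin>:20: RuntimeWarning: Mean of empty slice.
  ret = ret.dtype.type(ret / rcount)
Traceback (most recent call last):
ValueError: zero-size array to reduction operation minimum which has no identity
```

```bash
python3 - <<'E'
from h import *
t=cv2.imread('top0_raw.png').astype(float);s=cv2.imread('side0_raw.png')
g=cv2.GaussianBlur(t.mean(2),(3,3),0.8)
gs=s.mean(2).astype(int); print(gs[206:236:1,184:204])
print(g[184:204,181:188].round().astype(int))
print('notch',plane('top',(183,189.5),.21),'knob@.25',plane('top',(176.7,168.1),.25),plane('top',(176.7,168.1),.238))
for nm,th,r,c,z in [('case',75,(145,180),(350,395),.037),('hs',95,(180,204),(305,330),.040)]:
    m=np.zeros(g.shape,np.uint8);m[r[0]:r[1],c[0]:c[1]]=g[r[0]:r[1],c[0]:c[1]]<th
    cs=max(cv2.findContours(m,0,1)[0],key=cv2.contourArea);rect=cv2.minAreaRect(cs)
    B=np.array([plane('top',p,z)[:2] for p in cv2.boxPoints(rect)]);print(nm,rect,B.mean(0),np.linalg.norm(np.diff(B,axis=0),axis=1),np.degrees(np.arctan2(*(B[1]-B[0])[::-1])),np.degrees(np.arctan2(*(B[2]-B[1])[::-1])))
def hedge(c0,c1,r0,r1,z,lab):
    P=[]
    for c in range(c0,c1):
        d=np.abs(np.diff(g[r0:r1,c])); i=d.argmax();P.append(plane('top',(c,r0+i+.5),z)[:2])
    P=np.array(P);a=np.polyfit(P[:,1],P[:,0],1);print(lab,'x=%.4f y+%.4f'%tuple(a),np.std(P[:,0]-np.polyval(a,P[:,1])), P[:,0].mean(),P[:,1].mean())
hedge(85,168,90,98,.21,'cab far')
E
```

```text
[[207 207 203 203 206 209 213 215 218 221 223 224 224 206 138  92  78  74
   76  77]
 [206 204 202 205 209 212 215 218 221 223 223 223 205 141  87  75  79  76
   73  74]
 [204 203 205 209 211 215 218 221 223 223 215 198 141  88  78  79  79  73
   74  73]
 [202 204 208 212 215 218 222 223 216 205 160 102  82  77  78  79  80  77
   75  74]
 [201 206 210 211 204 207 203 197 168 130  90  75  75  78  80  80  80  76
   73  73]
 [207 211 210 189 139 128  98  93  86  79  74  76  77  77  80  79  81  79
   73  72]
 [210 208 185 126  83  76  72  73  74  75  75  77  77  79  79  82  81  80
   73  71]
 [211 189 112  79  74  77  75  77  76  77  77  78  77  77  78  80  80  79
   77  75]
 [205 153  84  74  74  76  79  76  77  78  78  76  77  76  75  77  81  80
   79  75]
 [203 123  74  75  76  76  78  75  77  76  79  77  76  77  74  74  81  78
   80  79]
 [194 121  76  75  76  77  78  77  76  77  77  76  75  74  70  75  80  80
   81  81]
 [132  80  70  74  76  77  77  78  77  78  75  74  75  72  71  75  79  79
   80  79]
 [ 84  72  68  72  73  75  76  74  73  74  73  73  72  71  72  73  81  79
   81 
[... 1858 characters left out ...]
4 151 131  91  63  60  62]
 [150 147 127  90  64  60  61]
 [138 136 120  93  75  73  74]
 [130 129 122 109 102 102 103]
 [135 136 134 130 129 130 131]
 [141 143 142 142 142 142 143]
 [142 143 144 144 144 145 145]]
notch [0.45435149 0.21806072 0.21      ] knob@.25 [0.51443014 0.23186848 0.25      ] [0.51560167 0.2339784  0.238     ]
case ((370.5, 162.0), (12.0, 25.0), 90.0) [ 0.56832993 -0.38968181] [0.08766697 0.04135452 0.08747971] -88.54902456445808 179.78711895835315
hs ((318.0, 192.0), (14.0, 16.0), 90.0) [ 0.46247636 -0.20896832] [0.05424567 0.04718475 0.05416348] -88.9553953876098 -179.43272704190667
cab far x=0.0231 y+0.7383 0.0041445707881768825 0.7476914572319593 0.40673564908851273
```

```bash
python3 - <<'E'
from h import *
print(tri((176.7,168.1),(192,217.5)))
for P in [(.5146,.2367,.238),(.5146,.2367,.250),(.5146,.2367,.21)]: print(proj('top',P),proj('side',P))
t=cv2.imread('top0_raw.png');print(t.mean(2)[160:177,168:186].astype(int))
st()
# tool yaw now
from scipy.spatial.transform import Rotation as R
print(R.from_quat(sensors.sense()['tool_rot']).as_matrix())
E
```

```text
(array([0.51640473, 0.23442327, 0.23776455]), np.float64(0.0017326444583769206))
[[175.77522142 168.42593365]] [[192.66268044 218.28221804]]
[[175.06319436 168.01852594]] [[192.05118553 213.51264025]]
[[177.38890078 169.34913449]] [[194.04420132 229.08022969]]
[[132 126 113  70  47  42  43  41  42  47  45  47  44  57  61  70  71  60]
 [131 131 115  98  91  91  91  90  91  86  88  88  93  91 102  99  79  61]
 [128 127 134 141 147 148 146 149 144 146 144 148 146 147 151 143  93  68]
 [130 127 136 150 157 148 141 146 149 151 157 156 154 155 156 150 102  64]
 [128 129 138 146 145 110  94  96 111 134 141 138 141 139 142 149  94  64]
 [127 130 133 131 110  65  42  39  53  66  81  84  80  86  97 119  91  62]
 [130 129 120  92  64  36  29  33  23  28  31  40  51  53  64  81  73  59]
 [126 126 105  67  37  35  41  41  33  29  25  13  39  55  58  55  56  63]
 [129 125  96  57  39  32  40  34  31  39  34  15  32  56  64  60  60  53]
 [129 122  94  51  39  36  46  36  37  38  41  25  16  59  66  63  60  64]
 [131 131 104  66  34  36  43  44  37  43  37  14  21  55  60  62  52  55]
 [130 129 122  95  64  44  40  37  41  32  23  14  37  55  61  62  54  60]
 [129 133 134 124 104  73  49  38  32  24  18  17  43  58  55  65  64  55]
 [129 130 136 146 144 121  77  70  55  44  43  52  62  59  75  90  80  57]
 [127 128 136 150 155 147 135 120 106  97 100 103 106 103 121 132  92  59]
 [131 131 131 146 157 157 152 151 149 146 148 149 145 145 150 149  92  54]
 [124 128 133 144 153 152 150 152 149 154 156 153 154 159 157 146  96  58]]
0.1 [ 0.2408 -0.576   0.1958] [ 0.9805  0.1966 -0.     -0.001 ] [-0.5176  0.7666 -0.6887] 0.9980826054309578 0.0 [-1.3535  0.5284  1.4338  0.      1.1814 -0.1785]
[[ 0.9227  0.3855 -0.0004]
 [ 0.3855 -0.9227  0.0019]
 [ 0.0004 -0.0019 -1.    ]]
```

move_arm(targets=[{"dx":0.27,"dy":0.81,"dz":0.54,"rz":-0.072},{"dx":0.27,"dy":0.81,"dz":0.54,"rz":-0.072},{"dx":0.27,"dy":0.81,"dz":0.54,"rz":-0.072},{"dx":0.27,"dy":0.81,"dz":0.54,"rz":-0.072},{"dx":0.27,"dy":0.81,"dz":0.54,"rz":-0.072},{"dx":0.27,"dy":0.81,"dz":0.54,"rz":-0.072},{"dx":0.27,"dy":0.81,"dz":0.54,"rz":-0.072},{"dx":0.27,"dy":0.81,"dz":0.54,"rz":-0.072},{"dx":0.27,"dy":0.81,"dz":0.54,"rz":-0.072},{"dx":0.27,"dy":0.81,"dz":0.54,"rz":-0.072}], claw=70)

```text
schema error: expected keys dx, dy, dz, rx, ry, rz
```

move_arm(targets=[{"dx":0.27,"dy":0.81},{"dx":0.27,"dy":0.81},{"dx":0.27,"dy":0.81},{"dx":0.27,"dy":0.81},{"dx":0.27,"dy":0.81},{"dx":0.27,"dy":0.81},{"dx":0.27,"dy":0.81},{"dx":0.27,"dy":0.81},{"dx":0.27,"dy":0.81},{"dx":0.27,"dy":0.81}])

```text
schema error: expected keys dx, dy, dz, rx, ry, rz
```

move_arm(targets=[{"dx":0.27,"dy":0.81},{"dx":0.27,"dy":0.81},{"dx":0.27,"dy":0.81},{"dx":0.27,"dy":0.81},{"dx":0.27,"dy":0.81},{"dx":0.27,"dy":0.81},{"dx":0.27,"dy":0.81},{"dx":0.27,"dy":0.81},{"dx":0.27,"dy":0.81},{"dx":0.27,"dy":0.81}])

```text
schema error: expected keys dx, dy, dz, rx, ry, rz
```

```bash
python3 - <<'E'
from h import *
st(); crop('top',150,80,512,370,2.2,'t1.png')
E
```

```text
0.1 [ 0.2408 -0.576   0.1958] [ 0.9805  0.1966 -0.     -0.001 ] [-0.5176  0.7666 -0.6887] 0.9980826054309578 0.0 [-1.3535  0.5284  1.4338  0.      1.1814 -0.1785]
```

View pics/t1.png

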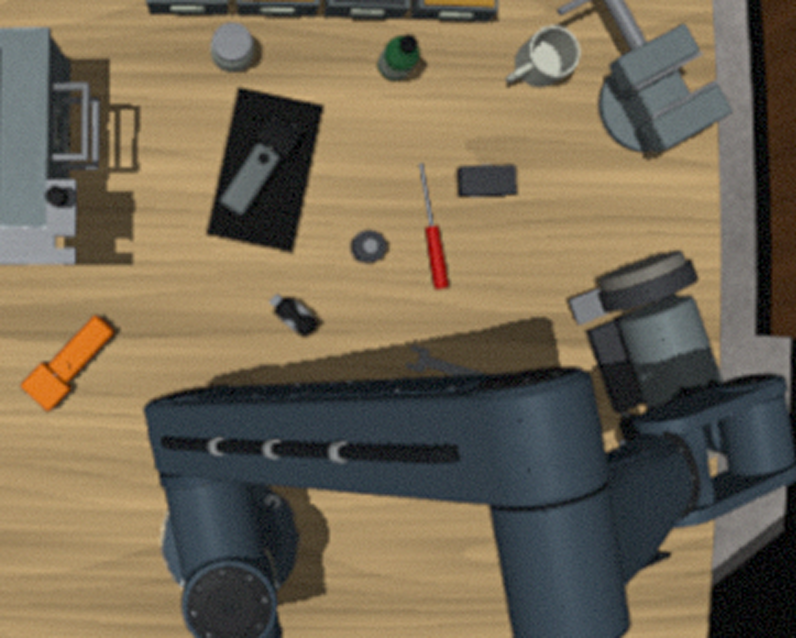

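The move was refused because every key is required, so the arm hasn't moved and the picture still shows the start scene. I'll send full rows.

move_arm(targets=[{"dx":0.27,"dy":0.81,"dz":0.54,"rx":0,"ry":0,"rz":-0.072},{"dx":0.27,"dy":0.81,"dz":0.54,"rx":0,"ry":0,"rz":-0.072},{"dx":0.27,"dy":0.81,"dz":0.54,"rx":0,"ry":0,"rz":-0.072},{"dx":0.27,"dy":0.81,"dz":0.54,"rx":0,"ry":0,"rz":-0.072},{"dx":0.27,"dy":0.81,"dz":0.54,"rx":0,"ry":0,"rz":-0.072},{"dx":0.27,"dy":0.81,"dz":0.54,"rx":0,"ry":0,"rz":-0.072},{"dx":0.27,"dy":0.81,"dz":0.54,"rx":0,"ry":0,"rz":-0.072},{"dx":0.27,"dy":0.81,"dz":0.54,"rx":0,"ry":0,"rz":-0.072},{"dx":0.27,"dy":0.81,"dz":0.54,"rx":0,"ry":0,"rz":-0.072},{"dx":0.27,"dy":0.81,"dz":0.54,"rx":0,"ry":0,"rz":-0.072}], claw=70)

```text
t: 1.4
tcp_pos: [0.3085, -0.3732, 0.3319]
tool_rot: [1.0, 0.009, -0.0, -0.0]
force: [-0.6, 0.8, -0.0]
finger_gap: 0.7
gripper_force: 0.0
```

move_arm(targets=[{"dx":0.27,"dy":0.81,"dz":0,"rx":0,"ry":0,"rz":0},{"dx":0.27,"dy":0.81,"dz":0,"rx":0,"ry":0,"rz":0},{"dx":0.27,"dy":0.81,"dz":0,"rx":0,"ry":0,"rz":0},{"dx":0.27,"dy":0.81,"dz":0,"rx":0,"ry":0,"rz":0},{"dx":0.27,"dy":0.81,"dz":0,"rx":0,"ry":0,"rz":0},{"dx":0.27,"dy":0.81,"dz":0,"rx":0,"ry":0,"rz":0},{"dx":0.27,"dy":0.81,"dz":0,"rx":0,"ry":0,"rz":0},{"dx":0.27,"dy":0.81,"dz":0,"rx":0,"ry":0,"rz":0},{"dx":0.27,"dy":0.81,"dz":0,"rx":0,"ry":0,"rz":0},{"dx":0.27,"dy":0.81,"dz":0,"rx":0,"ry":0,"rz":0}])

```text
t: 2.65
tcp_pos: [0.3759, -0.1701, 0.3312]
tool_rot: [1.0, 0.01, -0.0, -0.0]
force: [-0.3, -0.3, -0.5]
finger_gap: 0.704
gripper_force: 0.0
```

move_arm(targets=[{"dx":0.27,"dy":0.81,"dz":0,"rx":0,"ry":0,"rz":0},{"dx":0.27,"dy":0.81,"dz":0,"rx":0,"ry":0,"rz":0},{"dx":0.27,"dy":0.81,"dz":0,"rx":0,"ry":0,"rz":0},{"dx":0.27,"dy":0.81,"dz":0,"rx":0,"ry":0,"rz":0},{"dx":0.27,"dy":0.81,"dz":0,"rx":0,"ry":0,"rz":0},{"dx":0.27,"dy":0.81,"dz":0,"rx":0,"ry":0,"rz":0},{"dx":0.27,"dy":0.81,"dz":0,"rx":0,"ry":0,"rz":0},{"dx":0.27,"dy":0.81,"dz":0,"rx":0,"ry":0,"rz":0},{"dx":0.27,"dy":0.81,"dz":0,"rx":0,"ry":0,"rz":0},{"dx":0.27,"dy":0.81,"dz":0,"rx":0,"ry":0,"rz":0}])

```text
t: 3.9
tcp_pos: [0.4431, 0.0322, 0.3312]
tool_rot: [1.0, 0.01, -0.0, -0.0]
force: [1.0, -0.1, 0.0]
finger_gap: 0.699
gripper_force: 0.0
```

```bash
python3 - <<'E'
from h import *
st(); crop('top',150,80,512,370,2.2,'t2.png')
E
```

```text
3.9 [0.4431 0.0322 0.3312] [ 1.      0.0096 -0.0005 -0.0001] [ 0.9509 -0.0643  0.0162] 0.6986366239068692 0.0 [-0.1799  0.1232  1.6631 -0.      1.3563  1.3716]
```

View pics/t2.png

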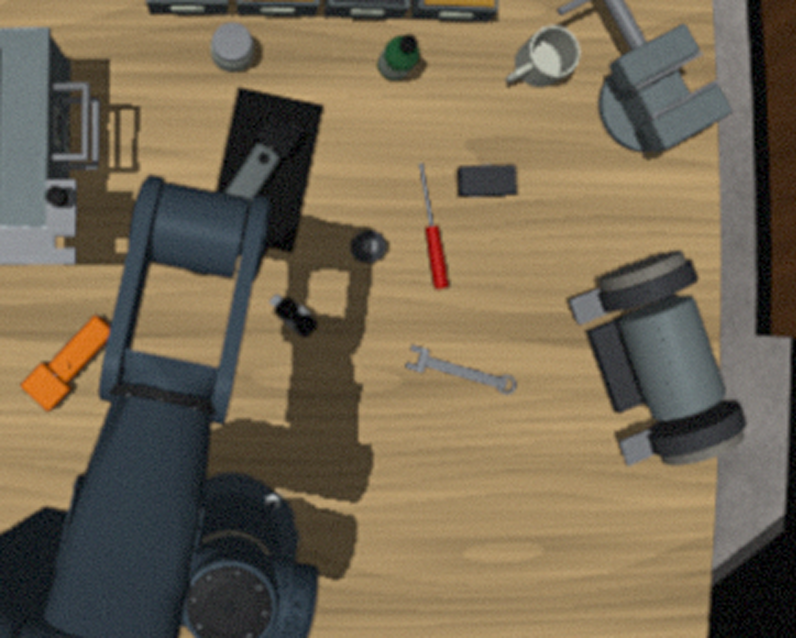

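The arm is clear now: only the hole saw (368,246) and bit case (487,180) are there, and the rest are look-alikes (wrench, grinder, tape). Next I go over the pin.

move_arm(targets=[{"dx":0.29,"dy":0.82,"dz":0,"rx":0,"ry":0,"rz":0},{"dx":0.29,"dy":0.82,"dz":0,"rx":0,"ry":0,"rz":0},{"dx":0.29,"dy":0.82,"dz":0,"rx":0,"ry":0,"rz":0},{"dx":0.29,"dy":0.82,"dz":0,"rx":0,"ry":0,"rz":0},{"dx":0.29,"dy":0.82,"dz":0,"rx":0,"ry":0,"rz":0},{"dx":0.29,"dy":0.82,"dz":0,"rx":0,"ry":0,"rz":0},{"dx":0.29,"dy":0.82,"dz":0,"rx":0,"ry":0,"rz":0},{"dx":0.29,"dy":0.82,"dz":0,"rx":0,"ry":0,"rz":0},{"dx":0.29,"dy":0.82,"dz":0,"rx":0,"ry":0,"rz":0},{"dx":0.29,"dy":0.82,"dz":0,"rx":0,"ry":0,"rz":0}])

```text
t: 5.2
tcp_pos: [0.5163, 0.2371, 0.3316]
tool_rot: [1.0, 0.009, -0.0, 0.0]
force: [0.4, -0.6, -0.3]
finger_gap: 0.703
gripper_force: 0.0
```

move_arm(targets=[{"dx":0,"dy":0,"dz":-0.5,"rx":0,"ry":0,"rz":0},{"dx":0,"dy":0,"dz":-0.5,"rx":0,"ry":0,"rz":0},{"dx":0,"dy":0,"dz":-0.5,"rx":0,"ry":0,"rz":0},{"dx":0,"dy":0,"dz":-0.5,"rx":0,"ry":0,"rz":0},{"dx":0,"dy":0,"dz":-0.5,"rx":0,"ry":0,"rz":0},{"dx":0,"dy":0,"dz":-0.5,"rx":0,"ry":0,"rz":0},{"dx":0,"dy":0,"dz":-0.5,"rx":0,"ry":0,"rz":0},{"dx":0,"dy":0,"dz":-0.5,"rx":0,"ry":0,"rz":0},{"dx":0,"dy":0,"dz":-0.5,"rx":0,"ry":0,"rz":0},{"dx":0,"dy":0,"dz":0,"rx":0,"ry":0,"rz":0}])

```text
t: 6.45
tcp_pos: [0.5152, 0.2357, 0.2179]
tool_rot: [1.0, 0.009, -0.001, 0.0]
force: [-0.2, -0.3, 0.4]
finger_gap: 0.698
gripper_force: 0.0
```

move_arm(targets=[{"dx":0,"dy":0,"dz":0,"rx":0,"ry":0,"rz":0},{"dx":0,"dy":0,"dz":0,"rx":0,"ry":0,"rz":0},{"dx":0,"dy":0,"dz":0,"rx":0,"ry":0,"rz":0},{"dx":0,"dy":0,"dz":0,"rx":0,"ry":0,"rz":0},{"dx":0,"dy":0,"dz":0,"rx":0,"ry":0,"rz":0},{"dx":0,"dy":0,"dz":0,"rx":0,"ry":0,"rz":0},{"dx":0,"dy":0,"dz":0,"rx":0,"ry":0,"rz":0},{"dx":0,"dy":0,"dz":0,"rx":0,"ry":0,"rz":0},{"dx":0,"dy":0,"dz":0,"rx":0,"ry":0,"rz":0},{"dx":0,"dy":0,"dz":0,"rx":0,"ry":0,"rz":0}], claw=0, newtons=25)

```text
t: 7.7
tcp_pos: [0.516, 0.2359, 0.2192]
tool_rot: [1.0, 0.009, -0.0, -0.0]
force: [-0.0, 0.4, 0.4]
finger_gap: -0.003
gripper_force: 0.0
```

The grip closed fully, so it missed the knob. I'll look.

```bash
python3 - <<'E'
from h import *
a=cams.snapshot('side')[150:290,150:330,::-1];b=cams.snapshot('top')[110:250,130:260,::-1]
cv2.imwrite('s3.png',a)
f=lambda x:cv2.resize(x,(400,int(400*x.shape[0]/x.shape[1])),interpolation=cv2.INTER_CUBIC)
a,b=f(a),f(b);h=max(len(a),len(b));p=lambda x:cv2.copyMakeBorder(x,0,h-len(x),0,0,0)
cv2.imwrite('pics/c3.png',np.hstack([p(a),p(b)]));print(h)
print(proj('side',[sensors.sense()['tcp_pos']]),proj('top',[sensors.sense()['tcp_pos']]))
E
```

```text
430
[[193.20010656 225.17840023]] [[177.1654914  168.58980458]]
```

View pics/c3.png

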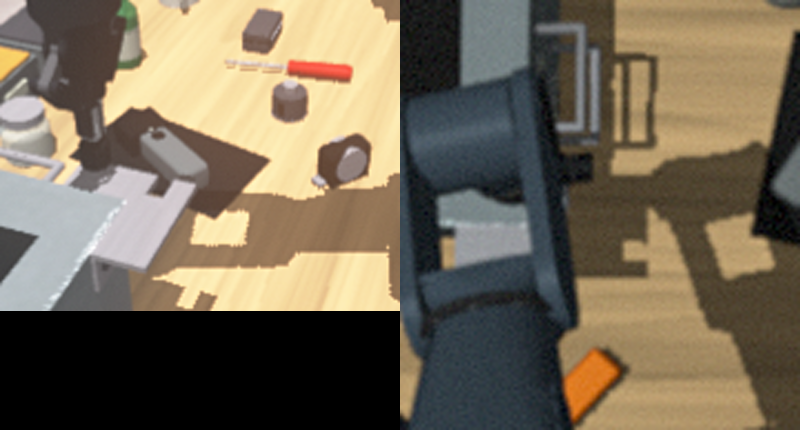

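move_arm(targets=[{"dx":0,"dy":0,"dz":0.4,"rx":0,"ry":0,"rz":0},{"dx":0,"dy":0,"dz":0.4,"rx":0,"ry":0,"rz":0},{"dx":0,"dy":0,"dz":0.4,"rx":0,"ry":0,"rz":0},{"dx":0,"dy":0,"dz":0.4,"rx":0,"ry":0,"rz":0},{"dx":0,"dy":0,"dz":0.4,"rx":0,"ry":0,"rz":0},{"dx":0,"dy":0,"dz":0.4,"rx":0,"ry":0,"rz":0},{"dx":0,"dy":0,"dz":0.4,"rx":0,"ry":0,"rz":0},{"dx":0,"dy":0,"dz":0,"rx":0,"ry":0,"rz":0},{"dx":0,"dy":0,"dz":0,"rx":0,"ry":0,"rz":0},{"dx":0,"dy":0,"dz":0,"rx":0,"ry":0,"rz":0}])

```text
t: 9.05
tcp_pos: [0.5156, 0.2358, 0.2887]
tool_rot: [1.0, 0.009, -0.001, 0.0]
force: [-0.3, 0.1, 0.0]
finger_gap: 0.001
gripper_force: 0.0
```

```bash
python3 - <<'E'
from h import *
st()
a=cams.snapshot('side')[110:270,120:320,::-1]
cv2.imwrite('pics/c4.png',cv2.resize(a,None,fx=3.5,fy=3.5,interpolation=cv2.INTER_CUBIC))
print(proj('side',[sensors.sense()['tcp_pos']]))
E
```

```text
9.05 [0.5156 0.2358 0.2887] [ 1.      0.0094 -0.0006  0.0001] [-0.2961  0.0644  0.0243] 0.0013495318877078475 0.0 [0.2318 0.3545 1.4613 0.     1.327  1.7838]
[[189.7359 197.1444]]
```

View pics/c4.png

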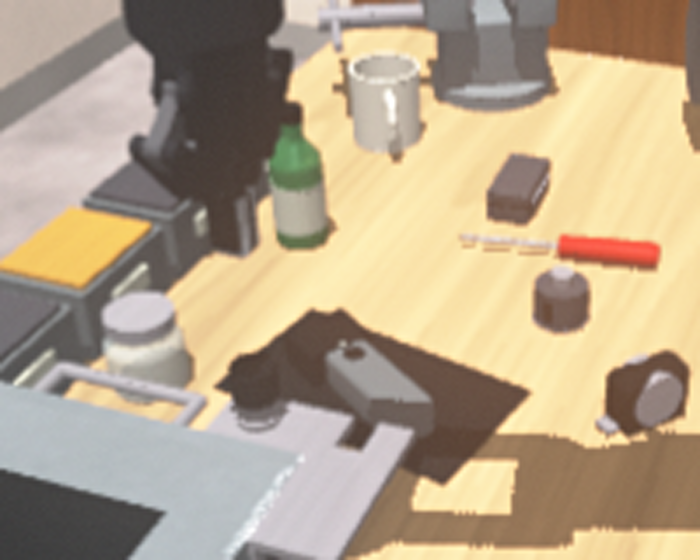

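Pin untouched at raw (193,219). The shut fingertips show at about raw (187,181), while the reported TCP projects to (190,197), so the tips may be well above where the reported pose says. I'll measure the tip.

```bash
python3 - <<'E'
from h import *
s=sensors.sense();p=s['tcp_pos']
im=cams.snapshot('side');g=im.mean(2).astype(int);print(g[170:202:1,178:200])
for dz in (0,.02,.03,.04,.05): print(dz,proj('side',[p+[0,0,dz]]))
m=cams.camera_model('side');E=np.array(m['extrinsics']);print(-E[:3,:3].T@E[:3,3])
E
```

```text
[[159  77  64  64  67  65  68  65  69  89 117 116 103  85 124 181 217 215
  213 206 166 164]
 [161  82  65  65  67  66  67  64  68  85 116 115 104  83 106 162 214 213
  211 204 170 166]
 [130  82  67  64  68  66  67  67  67  83 113 117 107  86  94 149 212 211
  211 205 178 166]
 [123  90  66  66  67  68  68  68  68  78 108 117 110  89  93 151 210 212
  211 209 185 166]
 [126  94  68  66  66  67  69  68  65  77 104 120 120  95  91 148 206 212
  213 209 184 165]
 [125  98  68  66  68  69  66  68  66  75  99 122 126  99  88 142 199 213
  212 207 181 154]
 [114  89  68  66  65  67  67  69  68  72  96 123 128 106  88 137 193 212
  210 206 182 126]
 [ 93  83  70  67  69  68  68  69  67  71  91 123 132 107  85 129 182 208
  207 208 192 110]
 [ 88  84  72  67  66  69  70  67  66  68  88 125 136 107  86 125 176 205
  206 207 193 124]
 [ 87  85  74  66  67  66  68  67  68  70  89 125 135 108  86 124 182 205
  206 204 199 166]
 [ 86  86  79  76  71  68  67  68  66  66  84 124 140 111 105 151 197 207
  205 205 206 197]
 [ 88  87  93 105 104  93  87  80  72  74  90 123 140 126 149 190 207 206
  2
[... 1383 characters left out ...]
 212 210
  209 211 215 217]
 [207 205 204 204 203 201 198 194 195 199 204 208 210 210 211 211 211 208
  211 214 216 218]
 [206 204 205 204 202 198 196 196 198 204 207 209 210 210 210 209 209 211
  214 216 218 219]
 [203 203 203 202 198 196 196 198 203 207 208 209 210 210 209 207 210 213
  215 216 219 221]
 [200 199 198 198 195 195 198 202 207 209 210 210 210 210 207 209 213 214
  216 220 221 224]
 [198 196 197 195 195 197 202 207 208 208 210 210 209 206 208 211 214 216
  219 221 222 223]]
0 [[189.73587008 197.14438588]]
0.02 [[188.61601333 188.48951372]]
0.03 [[188.04134956 184.05586572]]
0.04 [[187.45649289 179.54889251]]
0.05 [[186.86115266 174.96661627]]
[0.1878129  0.73278996 0.68938673]
```

move_arm(targets=[{"dx":0,"dy":0,"dz":-0.2,"rx":0,"ry":0,"rz":0},{"dx":0,"dy":0,"dz":-0.4,"rx":0,"ry":0,"rz":0},{"dx":0,"dy":0,"dz":-0.5,"rx":0,"ry":0,"rz":0},{"dx":0,"dy":0,"dz":-0.5,"rx":0,"ry":0,"rz":0},{"dx":0,"dy":0,"dz":-0.5,"rx":0,"ry":0,"rz":0},{"dx":0,"dy":0,"dz":-0.5,"rx":0,"ry":0,"rz":0},{"dx":0,"dy":0,"dz":-0.5,"rx":0,"ry":0,"rz":0},{"dx":0,"dy":0,"dz":-0.3,"rx":0,"ry":0,"rz":0},{"dx":0,"dy":0,"dz":-0.2,"rx":0,"ry":0,"rz":0},{"dx":0,"dy":0,"dz":0,"rx":0,"ry":0,"rz":0}], claw=65)

```text
t: 10.4
tcp_pos: [0.5159, 0.2358, 0.199]
tool_rot: [1.0, 0.009, -0.0, 0.0]
force: [-0.0, 0.1, -0.2]
finger_gap: 0.648
gripper_force: 0.0
```

```bash
python3 - <<'E'
from h import *
st();crop('side',160,170,260,260,6,'c5.png')
p=sensors.sense()['tcp_pos'];print((proj('side',[p,p+[0,0,.033]])-[160,170])*6)
E
```

```text
10.4 [0.5159 0.2358 0.199 ] [ 1.      0.0094 -0.0002  0.    ] [-0.0118  0.055  -0.1815] 0.6476078976709945 0.0 [0.2318 0.4472 1.577  0.     1.1179 1.7838]
[[204.3885 375.9987]
 [194.6848 300.6134]]
```

View pics/c5.png

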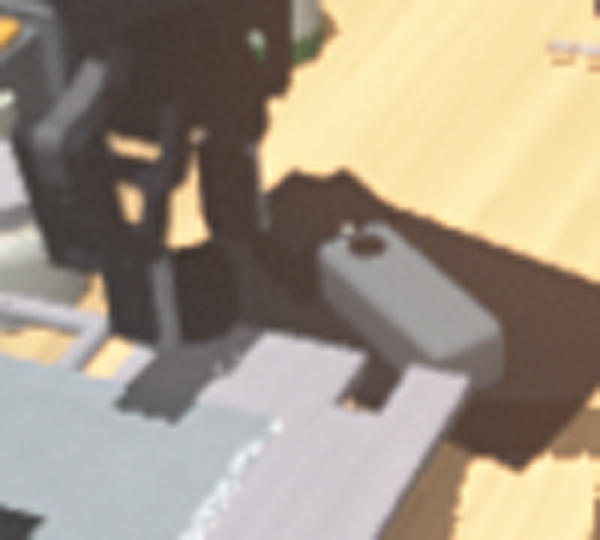

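The gripper straddles the knob, near finger at (145,300) and knob at (205,290), with the tips still high. I'll go 12 mm lower and close.

move_arm(targets=[{"dx":0,"dy":0,"dz":-0.25,"rx":0,"ry":0,"rz":0},{"dx":0,"dy":0,"dz":-0.25,"rx":0,"ry":0,"rz":0},{"dx":0,"dy":0,"dz":0,"rx":0,"ry":0,"rz":0},{"dx":0,"dy":0,"dz":0,"rx":0,"ry":0,"rz":0},{"dx":0,"dy":0,"dz":0,"rx":0,"ry":0,"rz":0},{"dx":0,"dy":0,"dz":0,"rx":0,"ry":0,"rz":0},{"dx":0,"dy":0,"dz":0,"rx":0,"ry":0,"rz":0},{"dx":0,"dy":0,"dz":0,"rx":0,"ry":0,"rz":0},{"dx":0,"dy":0,"dz":0,"rx":0,"ry":0,"rz":0},{"dx":0,"dy":0,"dz":0,"rx":0,"ry":0,"rz":0}], claw=0, newtons=30)

```text
t: 11.7
tcp_pos: [0.517, 0.238, 0.189]
tool_rot: [1.0, 0.009, 0.002, -0.002]
force: [-2.6, 4.3, 11.3]
finger_gap: 0.318
gripper_force: 29.0
```

Knob held (27 mm opening). Now lift.

move_arm(targets=[{"dx":0,"dy":0,"dz":0.1,"rx":0,"ry":0,"rz":0},{"dx":0,"dy":0,"dz":0.2,"rx":0,"ry":0,"rz":0},{"dx":0,"dy":0,"dz":0.4,"rx":0,"ry":0,"rz":0},{"dx":0,"dy":0,"dz":0.4,"rx":0,"ry":0,"rz":0},{"dx":0,"dy":0,"dz":0.4,"rx":0,"ry":0,"rz":0},{"dx":0,"dy":0,"dz":0.4,"rx":0,"ry":0,"rz":0},{"dx":0,"dy":0,"dz":0.4,"rx":0,"ry":0,"rz":0},{"dx":0,"dy":0,"dz":0.3,"rx":0,"ry":0,"rz":0},{"dx":0,"dy":0,"dz":0,"rx":0,"ry":0,"rz":0},{"dx":0,"dy":0,"dz":0,"rx":0,"ry":0,"rz":0}])

```text
t: 12.95
tcp_pos: [0.5156, 0.2354, 0.2515]
tool_rot: [1.0, 0.009, -0.0, 0.0]
force: [-0.3, -0.4, -0.6]
finger_gap: 0.313
gripper_force: 30.2
```

```bash
python3 - <<'E'
from h import *
st();crop('side',140,130,260,250,5,'c6.png')
E
```

```text
12.95 [0.5156 0.2354 0.2515] [ 1.      0.0093 -0.0004  0.0003] [-0.329  -0.364  -0.5921] 0.31319729957820225 30.246262550354004 [ 0.2315  0.389   1.5136 -0.0005  1.2399  1.7838]
```

View pics/c6.png

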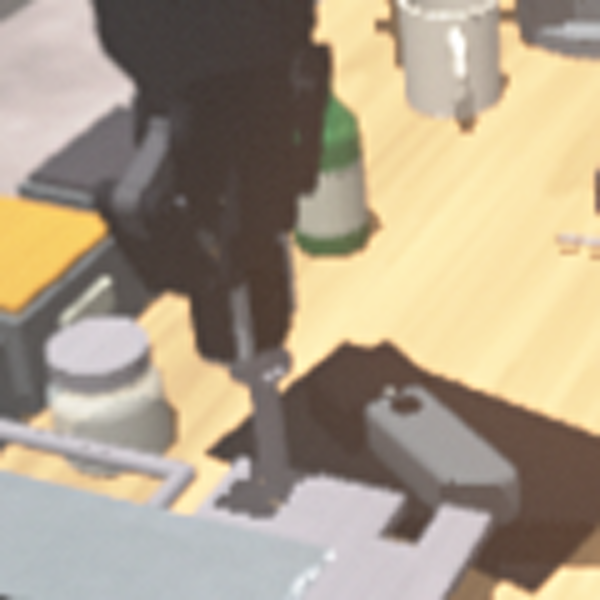

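move_arm(targets=[{"dx":0,"dy":0,"dz":0.2,"rx":0,"ry":0,"rz":0},{"dx":0,"dy":0,"dz":0.2,"rx":0,"ry":0,"rz":0},{"dx":-0.295,"dy":-0.17,"dz":0,"rx":0,"ry":0,"rz":0},{"dx":-0.295,"dy":-0.17,"dz":0,"rx":0,"ry":0,"rz":0},{"dx":-0.295,"dy":-0.17,"dz":0,"rx":0,"ry":0,"rz":0},{"dx":-0.295,"dy":-0.17,"dz":0,"rx":0,"ry":0,"rz":0},{"dx":-0.295,"dy":-0.17,"dz":0,"rx":0,"ry":0,"rz":0},{"dx":-0.295,"dy":-0.17,"dz":0,"rx":0,"ry":0,"rz":0},{"dx":-0.295,"dy":-0.17,"dz":0,"rx":0,"ry":0,"rz":0},{"dx":-0.295,"dy":-0.17,"dz":0,"rx":0,"ry":0,"rz":0}])

```text
t: 14.25
tcp_pos: [0.4565, 0.2016, 0.2617]
tool_rot: [1.0, 0.009, 0.0, -0.0]
force: [-0.7, -0.6, -1.0]
finger_gap: 0.316
gripper_force: 30.2
```

move_arm(targets=[{"dx":0,"dy":0,"dz":-0.33,"rx":0,"ry":0,"rz":0},{"dx":0,"dy":0,"dz":-0.33,"rx":0,"ry":0,"rz":0},{"dx":0,"dy":0,"dz":-0.33,"rx":0,"ry":0,"rz":0},{"dx":0,"dy":0,"dz":-0.33,"rx":0,"ry":0,"rz":0},{"dx":0,"dy":0,"dz":-0.33,"rx":0,"ry":0,"rz":0},{"dx":0,"dy":0,"dz":-0.33,"rx":0,"ry":0,"rz":0},{"dx":0,"dy":0,"dz":-0.33,"rx":0,"ry":0,"rz":0},{"dx":0,"dy":0,"dz":-0.33,"rx":0,"ry":0,"rz":0},{"dx":0,"dy":0,"dz":0,"rx":0,"ry":0,"rz":0},{"dx":0,"dy":0,"dz":0,"rx":0,"ry":0,"rz":0}])

```text
t: 15.5
tcp_pos: [0.4572, 0.2019, 0.1958]
tool_rot: [1.0, 0.009, 0.0, -0.0]
force: [-0.1, -0.5, -1.5]
finger_gap: 0.316
gripper_force: 30.2
```

```bash
python3 - <<'E'
from h import *
st();crop('side',160,150,260,250,6,'c7.png')
print((proj('side',[(.4546,.2357,.21),(.455,.2157,.21)])-[160,150])*6)
E
```

```text
15.5 [0.4572 0.2019 0.1958] [ 1.      0.0094  0.0002 -0.    ] [-0.123  -0.4648 -1.4822] 0.31644121688757165 30.24561882019043 [ 0.1919  0.3609  1.7424 -0.      1.0378  1.7439]
[[364.7627 512.8757]
 [388.9342 476.6097]]
```

View pics/c7.png

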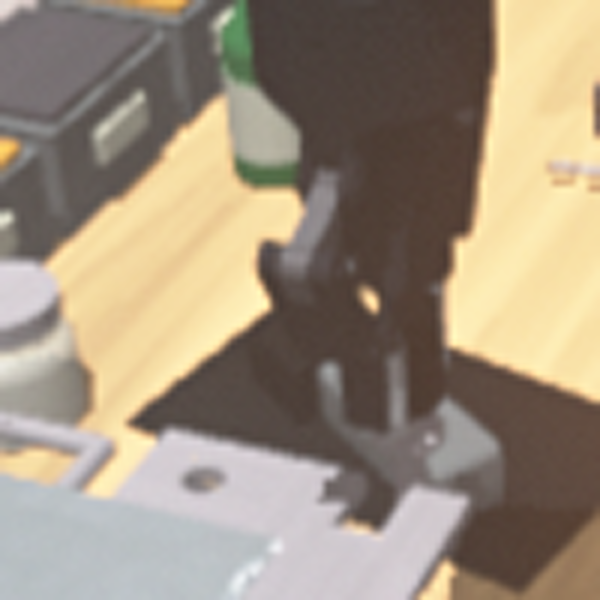

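Bore is empty at (203,480) and the pin is held in front of the notch. Slide in.

move_arm(targets=[{"dx":0,"dy":0.18,"dz":0,"rx":0,"ry":0,"rz":0},{"dx":0,"dy":0.18,"dz":0,"rx":0,"ry":0,"rz":0},{"dx":0,"dy":0.18,"dz":0,"rx":0,"ry":0,"rz":0},{"dx":0,"dy":0.18,"dz":0,"rx":0,"ry":0,"rz":0},{"dx":0,"dy":0.18,"dz":0,"rx":0,"ry":0,"rz":0},{"dx":0,"dy":0.18,"dz":0,"rx":0,"ry":0,"rz":0},{"dx":0,"dy":0.18,"dz":0,"rx":0,"ry":0,"rz":0},{"dx":0,"dy":0.12,"dz":0,"rx":0,"ry":0,"rz":0},{"dx":0,"dy":0,"dz":0,"rx":0,"ry":0,"rz":0},{"dx":0,"dy":0,"dz":0,"rx":0,"ry":0,"rz":0}])

```text
t: 16.8
tcp_pos: [0.457, 0.2363, 0.1957]
tool_rot: [1.0, 0.009, -0.0, 0.0]
force: [-0.8, -0.8, -2.6]
finger_gap: 0.315
gripper_force: 30.3
```

```bash
python3 - <<'E'
from h import *
st();crop('side',160,150,260,250,6,'c8.png')
E
```

```text
16.8 [0.457  0.2363 0.1957] [ 1.      0.0094 -0.      0.0001] [-0.7919 -0.771  -2.5631] 0.31498938561220136 30.251657366752625 [ 0.2597  0.3808  1.708  -0.0001  1.0528  1.8118]
```

View pics/c8.png

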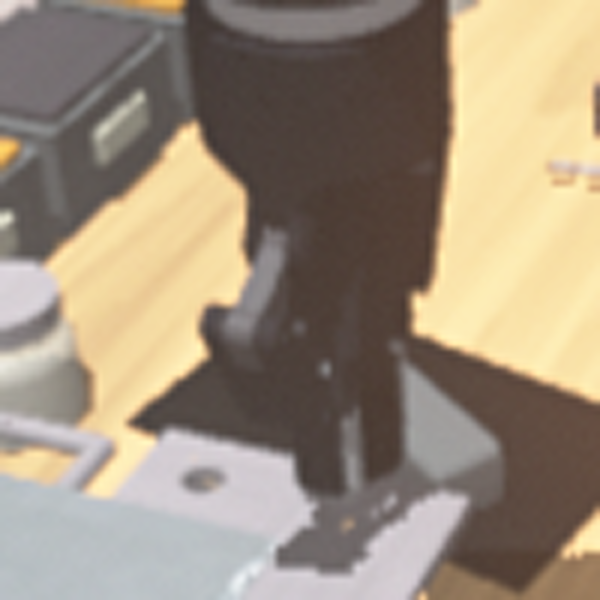

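move_arm(targets=[{"dx":0,"dy":0,"dz":-0.06,"rx":0,"ry":0,"rz":0},{"dx":0,"dy":0,"dz":-0.06,"rx":0,"ry":0,"rz":0},{"dx":0,"dy":0,"dz":-0.06,"rx":0,"ry":0,"rz":0},{"dx":0,"dy":0,"dz":-0.05,"rx":0,"ry":0,"rz":0},{"dx":0,"dy":0,"dz":-0.04,"rx":0,"ry":0,"rz":0},{"dx":0,"dy":0,"dz":0,"rx":0,"ry":0,"rz":0},{"dx":0,"dy":0,"dz":0,"rx":0,"ry":0,"rz":0},{"dx":0,"dy":0,"dz":0,"rx":0,"ry":0,"rz":0},{"dx":0,"dy":0,"dz":0,"rx":0,"ry":0,"rz":0},{"dx":0,"dy":0,"dz":0,"rx":0,"ry":0,"rz":0}])

```text
t: 18.1
tcp_pos: [0.457, 0.2363, 0.1891]
tool_rot: [1.0, 0.009, 0.0, 0.0]
force: [-0.6, 0.7, 1.6]
finger_gap: 0.316
gripper_force: 30.5
```

move_arm(targets=[{"dx":0,"dy":0,"dz":-0.03,"rx":0,"ry":0,"rz":0},{"dx":0,"dy":0,"dz":0,"rx":0,"ry":0,"rz":0},{"dx":0,"dy":0,"dz":0,"rx":0,"ry":0,"rz":0},{"dx":0,"dy":0,"dz":0,"rx":0,"ry":0,"rz":0},{"dx":0,"dy":0,"dz":0,"rx":0,"ry":0,"rz":0},{"dx":0,"dy":0,"dz":0,"rx":0,"ry":0,"rz":0},{"dx":0,"dy":0,"dz":0,"rx":0,"ry":0,"rz":0},{"dx":0,"dy":0,"dz":0,"rx":0,"ry":0,"rz":0},{"dx":0,"dy":0,"dz":0,"rx":0,"ry":0,"rz":0},{"dx":0,"dy":0,"dz":0,"rx":0,"ry":0,"rz":0}], claw=60)

```text
t: 19.35
tcp_pos: [0.457, 0.2364, 0.1882]
tool_rot: [1.0, 0.009, -0.0, 0.0]
force: [0.4, 0.5, -0.5]
finger_gap: 0.6
gripper_force: 0.0
```

move_arm(targets=[{"dx":0,"dy":0,"dz":0.2,"rx":0,"ry":0,"rz":0},{"dx":0,"dy":0,"dz":0.4,"rx":0,"ry":0,"rz":0},{"dx":0,"dy":0,"dz":0.6,"rx":0,"ry":0,"rz":0},{"dx":0,"dy":0,"dz":0.6,"rx":0,"ry":0,"rz":0},{"dx":0,"dy":0,"dz":0.6,"rx":0,"ry":0,"rz":0},{"dx":0,"dy":0,"dz":0.6,"rx":0,"ry":0,"rz":0},{"dx":0.6,"dy":-0.2,"dz":0.2,"rx":0,"ry":0,"rz":0},{"dx":0.6,"dy":-0.2,"dz":0,"rx":0,"ry":0,"rz":0},{"dx":0.6,"dy":-0.2,"dz":0,"rx":0,"ry":0,"rz":0},{"dx":0.6,"dy":-0.2,"dz":0,"rx":0,"ry":0,"rz":0}])

```text
t: 20.6
tcp_pos: [0.518, 0.2156, 0.2674]
tool_rot: [1.0, 0.009, -0.001, 0.0]
force: [-0.4, 0.3, -0.1]
finger_gap: 0.596
gripper_force: 0.0
```

```bash
python3 - <<'E'
from h import *
st();
im=cams.snapshot('side')[:,:,::-1]; cv2.imwrite('side9.png',im)
crop('side',110,150,260,260,5,'c9.png',im)
g=cv2.imread('top0_raw.png')[100:170,165:200].mean(2).astype(int)
print(g[15:60:1,8:32])
E
```

```text
20.6 [0.518  0.2156 0.2674] [ 1.      0.0091 -0.0007  0.0002] [-0.3677  0.2846 -0.1074] 0.5957995001196746 0.0 [ 0.1953  0.3653  1.5055 -0.      1.2723  1.7479]
[[37 37 46 ... 60 61 56]
 [42 37 45 ... 66 62 65]
 [48 42 59 ... 63 70 60]
 ...
 [34 41 37 ... 71 68 72]
 [38 41 39 ... 71 70 64]
 [32 38 44 ... 64 65 67]]
```

View pics/c9.png

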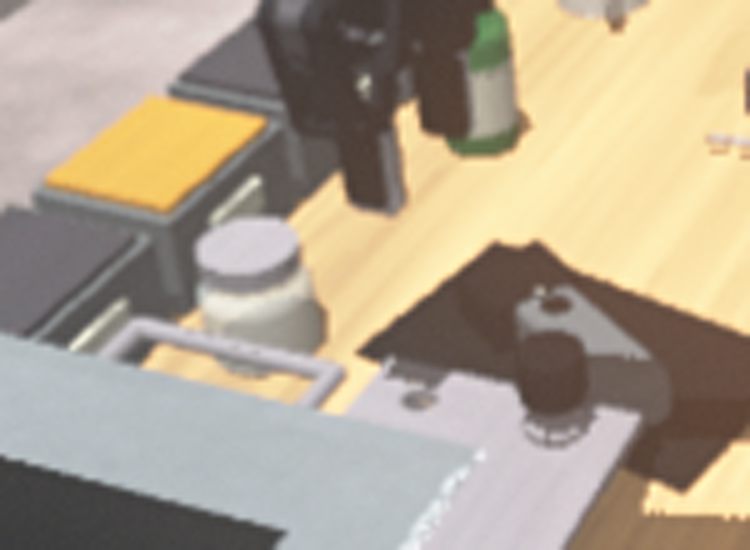

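The pin hangs in the notch at (555,385), and the bore at (420,398) is empty. I have one picture view left, so I'll work numerically from here. First I'll calibrate the true fingertip height from these fingertip pixels.

```bash
python3 - <<'E'
from h import *
p=np.array([.518,.2156,.2674])
def solve(uv,**fix):
    c,d=ray('side',uv); 
    if 'y' in fix: s=(fix['y']-c[1])/d[1]
    return c+d*s
for y in (.241,.248,.2556): print('near',y,solve((185,191),y=y))
for y in (.190,.183,.176): print('far',y,solve((198,176.6),y=y))
# handle in first images
t=cv2.imread('top0_raw.png').mean(2).astype(int)
np.set_printoptions(threshold=100000,linewidth=200)
print(t[114:160:1,172:196])
E
```

```text
near 0.241 [0.52097175 0.241      0.30499621]
near 0.248 [0.51622966 0.248      0.31046752]
near 0.2556 [0.51108111 0.2556     0.3164078 ]
far 0.19 [0.5203433  0.19       0.30798551]
far 0.183 [0.52463172 0.183      0.30306683]
far 0.176 [0.52892015 0.176      0.29814815]
[[ 63  39  42  42  42  38  43  33  37  50  55  60  61  63  56  62  58  58  62  57  60  55  62  61]
 [ 60  37  37  46  49  43  38  42  38  43  51  62  62  58  57  56  56  59  62  64  62  60  60  61]
 [ 62  42  37  45  48  42  35  45  46  49  60  65  69  66  63  69  69  62  64  59  63  58  66  62]
 [ 58  48  42  59  61  65  66  65  71  78  88  86  87  92  89  94  91  78  69  61  62  60  63  70]
 [ 62  50  79 103 107 104 105 104 113 114 114 115 111 121 120 117 119 106  79  64  61  62  65  61]
 [ 55  50  88 120 119 115 118 117 119 118 119 118 118 115 115 116 130 112  76  67  62  66  69  64]
 [ 61  49  74  91  94  93  97  93  91  89  88  94  96  92  92 108 128 110  81  61  62  71  63  67]
 [ 61  41  55  61  61  60  55  54  57  60  66  68  68  71  65  96 126 115  72  68  65  64  69  63]
 [ 56  38  41  42  44  40  37  39  
[... 3027 characters left out ...]
0  65]
 [ 45  40  54  61  58  61  58  56  62  56  65  68  69  68  72  63  65  69  59  66  69  77  66  62]
 [ 48  44  41  36  43  39  45  45  47  53  54  53  49  53  55  54  59  56  56  58  49  59  49  74]
 [ 53  32  38  45  41  46  52  55  55  59  61  58  54  53  51  52  61  76  75  78  72  71  69  70]
 [ 49  43  40  41  37  45  51  52  49  53  56  58  55  59  56  58  63  96  96  99  96  95  74  62]
 [ 48  34  41  37  41  40  50  46  43  56  54  59  59  54  61  64  64  76  79  76  77  74  71  68]
 [ 41  38  41  39  48  44  45  39  44  51  66  66  63  71  67  66  67  63  66  66  67  64  71  70]
 [ 44  32  38  44  40  39  37  39  43  57  63  64  63  66  66  63  64  65  64  66  62  63  64  65]]
```

```bash
python3 - <<'E'
from h import *
for r in (118.5,134.8,151): print(plane('top',(188.1,r),.187))
print(proj('side',[(.607,.208,.184)]))
E
```

```text
[0.67461871 0.21258637 0.187     ]
[0.62374036 0.21090243 0.187     ]
[0.57361418 0.20934908 0.187     ]
[[164.66258481 221.09284725]]
```

```bash
python3 - <<'E'
from h import *
print('jar top',tri((256,100),(159.6,198)))
print('label',plane('top',(175,137),.138))
m=cams.camera_model('top');E=np.array(m['extrinsics']);print(-E[:3,:3].T@E[:3,3])
E
```

```text
jar top (array([0.76659792, 0.00659163, 0.07649336]), np.float64(0.006762773410087885))
label [0.62468073 0.26019697 0.138     ]
[3.85843516e-01 2.86147376e-04 1.56711124e+00]
```

move_arm(targets=[{"dx":0.42,"dy":-0.02,"dz":0,"rx":0,"ry":0,"rz":0},{"dx":0.42,"dy":-0.02,"dz":0,"rx":0,"ry":0,"rz":0},{"dx":0.42,"dy":-0.02,"dz":0,"rx":0,"ry":0,"rz":0},{"dx":0.42,"dy":-0.02,"dz":0,"rx":0,"ry":0,"rz":0},{"dx":0.42,"dy":-0.02,"dz":0,"rx":0,"ry":0,"rz":0},{"dx":0.42,"dy":-0.02,"dz":0,"rx":0,"ry":0,"rz":0},{"dx":0.42,"dy":-0.02,"dz":0,"rx":0,"ry":0,"rz":0},{"dx":0.42,"dy":-0.02,"dz":0,"rx":0,"ry":0,"rz":0},{"dx":0.42,"dy":-0.02,"dz":0,"rx":0,"ry":0,"rz":0},{"dx":0.42,"dy":-0.02,"dz":0,"rx":0,"ry":0,"rz":0}], claw=48)

```text
t: 21.9
tcp_pos: [0.6227, 0.2113, 0.2682]
tool_rot: [1.0, 0.009, -0.0, -0.0]
force: [-0.3, 0.2, 0.5]
finger_gap: 0.482
gripper_force: 0.0
```

move_arm(targets=[{"dx":0,"dy":0,"dz":-0.6,"rx":0,"ry":0,"rz":0},{"dx":0,"dy":0,"dz":-0.6,"rx":0,"ry":0,"rz":0},{"dx":0,"dy":0,"dz":-0.6,"rx":0,"ry":0,"rz":0},{"dx":0,"dy":0,"dz":-0.6,"rx":0,"ry":0,"rz":0},{"dx":0,"dy":0,"dz":-0.6,"rx":0,"ry":0,"rz":0},{"dx":0,"dy":0,"dz":-0.6,"rx":0,"ry":0,"rz":0},{"dx":0,"dy":0,"dz":-0.6,"rx":0,"ry":0,"rz":0},{"dx":0,"dy":0,"dz":-0.6,"rx":0,"ry":0,"rz":0},{"dx":0,"dy":0,"dz":-0.6,"rx":0,"ry":0,"rz":0},{"dx":0,"dy":0,"dz":0,"rx":0,"ry":0,"rz":0}])

```text
t: 23.15
tcp_pos: [0.6208, 0.2111, 0.1314]
tool_rot: [1.0, 0.009, -0.002, 0.0]
force: [-0.3, 0.0, -0.2]
finger_gap: 0.483
gripper_force: 0.0
```

move_arm(targets=[{"dx":0,"dy":0,"dz":0,"rx":0,"ry":0,"rz":0},{"dx":0,"dy":0,"dz":0,"rx":0,"ry":0,"rz":0},{"dx":0,"dy":0,"dz":0,"rx":0,"ry":0,"rz":0},{"dx":0,"dy":0,"dz":0,"rx":0,"ry":0,"rz":0},{"dx":0,"dy":0,"dz":0,"rx":0,"ry":0,"rz":0},{"dx":0,"dy":0,"dz":0,"rx":0,"ry":0,"rz":0},{"dx":0,"dy":0,"dz":0,"rx":0,"ry":0,"rz":0},{"dx":0,"dy":0,"dz":0,"rx":0,"ry":0,"rz":0},{"dx":0,"dy":0,"dz":0,"rx":0,"ry":0,"rz":0},{"dx":0,"dy":0,"dz":0,"rx":0,"ry":0,"rz":0}], claw=0, newtons=40)

```text
t: 24.4
tcp_pos: [0.6227, 0.2113, 0.134]
tool_rot: [1.0, 0.009, 0.001, -0.0]
force: [-0.1, -1.0, 6.5]
finger_gap: 0.101
gripper_force: 39.3
```

Handle is gripped. Pull it open.

move_arm(targets=[{"dx":0.009,"dy":-0.4,"dz":0,"rx":0,"ry":0,"rz":0},{"dx":0.009,"dy":-0.4,"dz":0,"rx":0,"ry":0,"rz":0},{"dx":0.009,"dy":-0.4,"dz":0,"rx":0,"ry":0,"rz":0},{"dx":0.009,"dy":-0.4,"dz":0,"rx":0,"ry":0,"rz":0},{"dx":0.009,"dy":-0.4,"dz":0,"rx":0,"ry":0,"rz":0},{"dx":0.009,"dy":-0.4,"dz":0,"rx":0,"ry":0,"rz":0},{"dx":0.009,"dy":-0.4,"dz":0,"rx":0,"ry":0,"rz":0},{"dx":0.009,"dy":-0.4,"dz":0,"rx":0,"ry":0,"rz":0},{"dx":0.009,"dy":-0.4,"dz":0,"rx":0,"ry":0,"rz":0},{"dx":0.009,"dy":-0.4,"dz":0,"rx":0,"ry":0,"rz":0}])

```text
t: 25.65
tcp_pos: [0.6245, 0.1122, 0.134]
tool_rot: [1.0, 0.009, 0.001, -0.001]
force: [0.0, 3.3, 6.2]
finger_gap: 0.103
gripper_force: 39.6
```

move_arm(targets=[{"dx":0.009,"dy":-0.4,"dz":0,"rx":0,"ry":0,"rz":0},{"dx":0.009,"dy":-0.4,"dz":0,"rx":0,"ry":0,"rz":0},{"dx":0.009,"dy":-0.4,"dz":0,"rx":0,"ry":0,"rz":0},{"dx":0.009,"dy":-0.4,"dz":0,"rx":0,"ry":0,"rz":0},{"dx":0.009,"dy":-0.4,"dz":0,"rx":0,"ry":0,"rz":0},{"dx":0.009,"dy":-0.4,"dz":0,"rx":0,"ry":0,"rz":0},{"dx":0.009,"dy":-0.4,"dz":0,"rx":0,"ry":0,"rz":0},{"dx":0.009,"dy":-0.4,"dz":0,"rx":0,"ry":0,"rz":0},{"dx":0.009,"dy":-0.4,"dz":0,"rx":0,"ry":0,"rz":0},{"dx":0,"dy":0,"dz":0,"rx":0,"ry":0,"rz":0}])

```text
t: 26.9
tcp_pos: [0.6262, 0.0202, 0.134]
tool_rot: [1.0, 0.009, 0.0, 0.0]
force: [-1.0, -2.0, 7.3]
finger_gap: 0.096
gripper_force: 39.8
```

move_arm(targets=[{"dx":0,"dy":0,"dz":0,"rx":0,"ry":0,"rz":0},{"dx":0,"dy":0,"dz":0,"rx":0,"ry":0,"rz":0},{"dx":0,"dy":0,"dz":0,"rx":0,"ry":0,"rz":0},{"dx":0,"dy":0,"dz":0,"rx":0,"ry":0,"rz":0},{"dx":0,"dy":0,"dz":0.3,"rx":0,"ry":0,"rz":0},{"dx":0,"dy":0,"dz":0.8,"rx":0,"ry":0,"rz":0},{"dx":0,"dy":0,"dz":0.8,"rx":0,"ry":0,"rz":0},{"dx":0,"dy":0,"dz":0.8,"rx":0,"ry":0,"rz":0},{"dx":0,"dy":0,"dz":0.8,"rx":0,"ry":0,"rz":0},{"dx":0,"dy":0,"dz":0.8,"rx":0,"ry":0,"rz":0}], claw=45)

```text
t: 28.15
tcp_pos: [0.6263, 0.0214, 0.242]
tool_rot: [1.0, 0.009, 0.0, 0.0]
force: [0.3, -0.9, 0.9]
finger_gap: 0.451
gripper_force: 0.0
```

move_arm(targets=[{"dx":-0.4,"dy":-0.8,"dz":0,"rx":0,"ry":0,"rz":0.3},{"dx":-0.4,"dy":-0.8,"dz":0,"rx":0,"ry":0,"rz":0.3},{"dx":-0.4,"dy":-0.8,"dz":0,"rx":0,"ry":0,"rz":0.3},{"dx":-0.4,"dy":-0.8,"dz":0,"rx":0,"ry":0,"rz":0.3},{"dx":-0.4,"dy":-0.8,"dz":0,"rx":0,"ry":0,"rz":0.3},{"dx":-0.4,"dy":-0.8,"dz":0,"rx":0,"ry":0,"rz":0.3},{"dx":-0.4,"dy":-0.8,"dz":0,"rx":0,"ry":0,"rz":0.3},{"dx":-0.4,"dy":-0.8,"dz":0,"rx":0,"ry":0,"rz":0.3},{"dx":-0.4,"dy":-0.8,"dz":0,"rx":0,"ry":0,"rz":0.3},{"dx":-0.4,"dy":-0.8,"dz":0,"rx":0,"ry":0,"rz":0.3}], claw=85)

```text
t: 29.4
tcp_pos: [0.526, -0.1793, 0.2414]
tool_rot: [0.699, 0.716, 0.0, 0.0]
force: [0.1, 0.2, 0.1]
finger_gap: 0.847
gripper_force: 0.0
```

```bash
cat > m.py <<'E'
from h import *
def grab(n,k=4): return np.mean([cams.snapshot(n)[:,:,::-1].astype(float) for _ in range(k)],0)
def blob(n,im,th,r,c):
    g=im.mean(2);m=np.zeros(g.shape,np.uint8);m[r[0]:r[1],c[0]:c[1]]=g[r[0]:r[1],c[0]:c[1]]<th
    cs=max(cv2.findContours(m,0,1)[0],key=cv2.contourArea);return cs,cv2.minAreaRect(cs)
E
python3 - <<'E'
from m import *
st();a=grab('top',3);b=grab('side',3);np.save('a.npy',a);np.save('b.npy',b)
cv2.imwrite('top10.png',a);cv2.imwrite('side10.png',b)
for nm,th,r,c,z in [('case',75,(140,185),(345,400),.037),('hs',75,(178,208),(300,335),.040)]:
    cs,rect=blob('top',a,th,r,c);print(nm,rect,cv2.contourArea(cs),plane('top',rect[0],z))
x=a[85:185,165:260].mean(2);print(cv2.resize(x,None,fx=.4,fy=.4,interpolation=cv2.INTER_AREA).astype(int).tolist().__str__().replace('],','],\n'))
E
```

```text
29.4 [ 0.526  -0.1793  0.2414] [0.6985 0.7156 0.0001 0.0005] [0.1458 0.2301 0.0632] 0.8466223798613737 0.0 [-0.5296  0.3826  1.555  -0.      1.203  -0.5537]
case ((364.5, 162.0), (44.0, 39.0), 90.0) 1020.5 [ 0.5678 -0.3685  0.037 ]
hs ((317.0, 192.5), (29.0, 34.0), 90.0) 815.5 [ 0.4607 -0.2056  0.04  ]
[[144, 144, 144, 146, 145, 144, 146, 146, 146, 147, 145, 145, 142, 139, 135, 133, 132, 134, 135, 136, 134, 88, 76, 76, 78, 80, 67, 63, 65, 66, 65, 56, 57, 64, 66, 79, 81, 68],
 [152, 152, 152, 153, 153, 152, 152, 152, 149, 146, 144, 141, 141, 141, 140, 141, 141, 141, 142, 143, 143, 142, 143, 143, 143, 141, 134, 131, 132, 132, 132, 132, 132, 134, 134, 135, 135, 135],
 [153, 150, 148, 145, 146, 143, 142, 142, 140, 140, 140, 141, 141, 142, 142, 143, 143, 143, 142, 142, 142, 141, 142, 140, 138, 139, 136, 136, 134, 130, 130, 130, 127, 128, 132, 135, 136, 134],
 [134, 131, 122, 121, 137, 136, 137, 137, 138, 138, 139, 139, 138, 138, 139, 139, 137, 137, 136, 135, 135, 131, 130, 127, 125, 127, 123, 123, 126, 126, 125, 127, 126, 133, 138, 138, 138, 137],
 [125, 127, 118, 123, 144, 144, 144, 144,
[... 5897 characters left out ...]
4, 154, 136, 121, 125, 133, 135, 134, 117, 33, 10, 15, 34, 39],
 [133, 132, 148, 158, 156, 156, 157, 131, 62, 63, 84, 93, 120, 155, 154, 153, 153, 154, 154, 154, 153, 154, 155, 154, 152, 152, 135, 114, 68, 73, 74, 72, 38, 14, 10, 11, 12, 19],
 [133, 135, 149, 156, 156, 155, 157, 124, 55, 57, 76, 85, 84, 86, 87, 86, 87, 87, 94, 96, 96, 96, 95, 95, 95, 94, 105, 100, 69, 77, 70, 59, 16, 9, 11, 24, 23, 23],
 [151, 158, 164, 152, 147, 153, 157, 125, 62, 64, 65, 65, 65, 65, 65, 64, 66, 66, 125, 142, 141, 141, 140, 140, 140, 139, 133, 119, 132, 140, 124, 82, 10, 14, 16, 25, 24, 24]][ WARN:0@2.929] global loadsave.cpp:1063 imwrite_ Unsupported depth image for selected encoder is fallbacked to CV_8U.
```

```bash
python3 - <<'E'
from m import *
for r in (103.5,178.5): print('floor edge',plane('top',(205,r),.122),plane('top',(205,r),.167))
print(plane('top',(233,140),.19),plane('top',(230,140),.19))
t=cv2.imread('top0_raw.png').astype(float);b=np.load('b.npy');b0=cv2.imread('side0_raw.png').astype(float)
for nm,th,r,c,rs,cs_ in [('case',85,(145,180),(350,395),(150,178),(255,282)),('hs',85,(180,204),(305,330),(180,208),(268,292))]:
    A,ra=blob('top',t,th,r,c);B,rb=blob('side',b0,130,rs,cs_);B2,rb2=blob('side',b,130,rs,cs_)
    print(nm,ra,cv2.boundingRect(B),cv2.boundingRect(B2))
    M=[cv2.moments(q) for q in (A,B)];ct=[(m['m10']/m['m00'],m['m01']/m['m00']) for m in M];print(ct,tri(*ct),plane('top',ct[0],.025))
E
```

```text
floor edge [0.73817894 0.16932261 0.122     ] [0.7272074 0.1640589 0.167    ]
floor edge [0.49505188 0.16256232 0.122     ] [0.49165119 0.15750913 0.167     ]
[0.60898128 0.07242956 0.19      ] [0.60883945 0.08157687 0.19      ]
case ((370.5, 162.0), (14.0, 27.0), 90.0) (259, 155, 18, 19) (255, 155, 27, 23)
[(370.9509202453988, 161.8982617586912), (267.53333333333336, 164.03555555555556)] (array([ 0.57250761, -0.39586117,  0.01654583]), np.float64(0.0029101250076754457)) [ 0.57010614 -0.39412837  0.025     ]
hs ((318.0, 191.5), (13.0, 16.0), 90.0) (273, 189, 15, 16) (268, 180, 24, 25)
[(317.67171717171715, 191.76161616161616), (279.94674556213016, 196.7465483234714)] (array([ 0.46542467, -0.21122474,  0.01314964]), np.float64(0.001710526245756335)) [ 0.46400149 -0.20984438  0.025     ]
```

move_arm(targets=[{"dx":-0.8,"dy":-0.43,"dz":0,"rx":0,"ry":0,"rz":0},{"dx":-0.8,"dy":-0.43,"dz":0,"rx":0,"ry":0,"rz":0},{"dx":-0.8,"dy":-0.43,"dz":0,"rx":0,"ry":0,"rz":0},{"dx":0,"dy":0,"dz":-0.9,"rx":0,"ry":0,"rz":0},{"dx":0,"dy":0,"dz":-0.9,"rx":0,"ry":0,"rz":0},{"dx":0,"dy":0,"dz":-0.9,"rx":0,"ry":0,"rz":0},{"dx":0,"dy":0,"dz":-0.9,"rx":0,"ry":0,"rz":0},{"dx":0,"dy":0,"dz":-0.9,"rx":0,"ry":0,"rz":0},{"dx":0,"dy":0,"dz":-0.9,"rx":0,"ry":0,"rz":0},{"dx":0,"dy":0,"dz":-0.9,"rx":0,"ry":0,"rz":0}])

```text
t: 30.95
tcp_pos: [0.4656, -0.2108, 0.0828]
tool_rot: [0.7, 0.714, -0.0, -0.0]
force: [-0.0, -1.2, -0.5]
finger_gap: 0.849
gripper_force: 0.0
```

```bash
python3 - <<'E'
from m import *
st();b=grab('side',2);cv2.imwrite('s11.png',b)
crop('side',215,110,345,215,6,'c11.png',b)
p=sensors.sense()['tcp_pos']
print((proj('side',[p+[0,0,.04],(.465,-.211,.04)])-[215,110])*6)
E
```

```text
30.95 [ 0.4656 -0.2108  0.0828] [ 0.7005  0.7137 -0.0001 -0.    ] [-0.0019 -1.2282 -0.4586] 0.8494832364120334 0.0 [-0.6439  0.5521  1.8201 -0.0004  0.7695 -0.6623]
[[399.8358 349.5563]
 [393.5266 479.765 ]][ WARN:0@1.158] global loadsave.cpp:1063 imwrite_ Unsupported depth image for selected encoder is fallbacked to CV_8U.
```

View pics/c11.png

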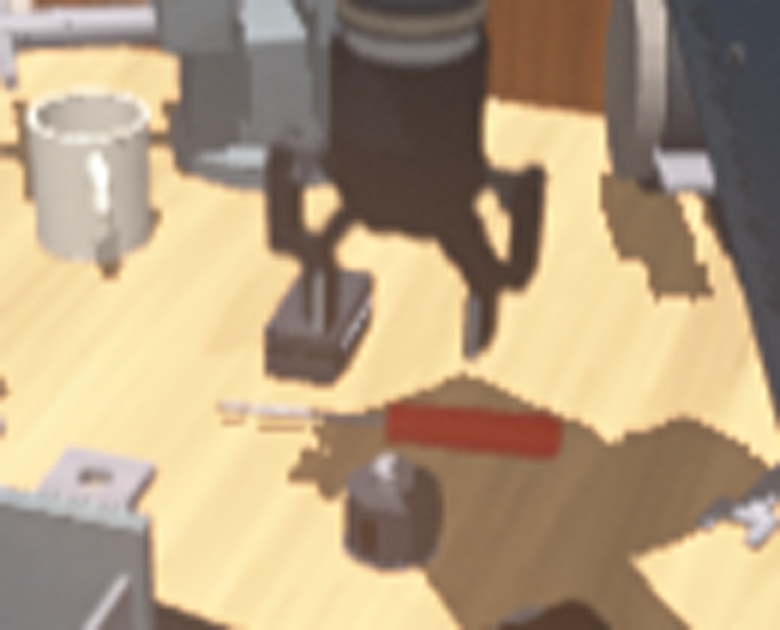

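Fingertip midpoint at about (399,345) matches the reported pose plus 40 mm, which confirms the height offset. The hole saw at (394,510) is right below, so I continue down.

move_arm(targets=[{"dx":0,"dy":0,"dz":-0.6,"rx":0,"ry":0,"rz":0},{"dx":0,"dy":0,"dz":-0.6,"rx":0,"ry":0,"rz":0},{"dx":0,"dy":0,"dz":-0.6,"rx":0,"ry":0,"rz":0},{"dx":0,"dy":0,"dz":-0.6,"rx":0,"ry":0,"rz":0},{"dx":0,"dy":0,"dz":-0.6,"rx":0,"ry":0,"rz":0},{"dx":0,"dy":0,"dz":-0.6,"rx":0,"ry":0,"rz":0},{"dx":0,"dy":0,"dz":-0.4,"rx":0,"ry":0,"rz":0},{"dx":0,"dy":0,"dz":-0.2,"rx":0,"ry":0,"rz":0},{"dx":0,"dy":0,"dz":-0.1,"rx":0,"ry":0,"rz":0},{"dx":0,"dy":0,"dz":0,"rx":0,"ry":0,"rz":0}])

```text
t: 32.3
tcp_pos: [0.4664, -0.211, -0.0241]
tool_rot: [0.7, 0.714, 0.0, 0.0]
force: [-0.1, -0.8, -0.3]
finger_gap: 0.845
gripper_force: 0.0
```

move_arm(targets=[{"dx":0,"dy":0,"dz":-0.05,"rx":0,"ry":0,"rz":0},{"dx":0,"dy":0,"dz":0,"rx":0,"ry":0,"rz":0},{"dx":0,"dy":0,"dz":0,"rx":0,"ry":0,"rz":0},{"dx":0,"dy":0,"dz":0,"rx":0,"ry":0,"rz":0},{"dx":0,"dy":0,"dz":0,"rx":0,"ry":0,"rz":0},{"dx":0,"dy":0,"dz":0,"rx":0,"ry":0,"rz":0},{"dx":0,"dy":0,"dz":0,"rx":0,"ry":0,"rz":0},{"dx":0,"dy":0,"dz":0,"rx":0,"ry":0,"rz":0},{"dx":0,"dy":0,"dz":0,"rx":0,"ry":0,"rz":0},{"dx":0,"dy":0,"dz":0,"rx":0,"ry":0,"rz":0}], claw=0, newtons=40)

```text
t: 33.55
tcp_pos: [0.4662, -0.2109, -0.0251]
tool_rot: [0.7, 0.714, -0.0, 0.0]
force: [-1.7, 0.3, 5.1]
finger_gap: 0.585
gripper_force: 41.7
```

move_arm(targets=[{"dx":0,"dy":0,"dz":0.3,"rx":0,"ry":0,"rz":0},{"dx":0,"dy":0,"dz":0.7,"rx":0,"ry":0,"rz":0},{"dx":0,"dy":0,"dz":1,"rx":0,"ry":0,"rz":0},{"dx":0,"dy":0,"dz":1,"rx":0,"ry":0,"rz":0},{"dx":0,"dy":0,"dz":1,"rx":0,"ry":0,"rz":0},{"dx":0,"dy":0,"dz":1,"rx":0,"ry":0,"rz":0},{"dx":0,"dy":0,"dz":1,"rx":0,"ry":0,"rz":0},{"dx":0,"dy":0,"dz":1,"rx":0,"ry":0,"rz":0},{"dx":0,"dy":0,"dz":1,"rx":0,"ry":0,"rz":0},{"dx":0,"dy":0,"dz":1,"rx":0,"ry":0,"rz":0}])

```text
t: 34.8
tcp_pos: [0.4659, -0.2105, 0.2002]
tool_rot: [0.7, 0.714, 0.0, -0.0]
force: [0.5, 0.9, -2.3]
finger_gap: 0.584
gripper_force: 41.9
```

move_arm(targets=[{"dx":0.2,"dy":0.7,"dz":0,"rx":0,"ry":0,"rz":0},{"dx":0.2,"dy":0.7,"dz":0,"rx":0,"ry":0,"rz":0},{"dx":0.2,"dy":0.7,"dz":0,"rx":0,"ry":0,"rz":0},{"dx":0.2,"dy":0.7,"dz":0,"rx":0,"ry":0,"rz":0},{"dx":0.2,"dy":0.7,"dz":0,"rx":0,"ry":0,"rz":0},{"dx":0.2,"dy":0.7,"dz":0,"rx":0,"ry":0,"rz":0},{"dx":0.2,"dy":0.7,"dz":0,"rx":0,"ry":0,"rz":0},{"dx":0.2,"dy":0.7,"dz":0,"rx":0,"ry":0,"rz":0},{"dx":0.2,"dy":0.7,"dz":0,"rx":0,"ry":0,"rz":0},{"dx":0.2,"dy":0.7,"dz":0,"rx":0,"ry":0,"rz":0}])

```text
t: 36.05
tcp_pos: [0.5166, -0.0348, 0.1995]
tool_rot: [0.7, 0.714, 0.0, 0.0]
force: [0.3, -0.9, -2.4]
finger_gap: 0.586
gripper_force: 41.9
```

move_arm(targets=[{"dx":0.2,"dy":0.72,"dz":0,"rx":0,"ry":0,"rz":0},{"dx":0.2,"dy":0.72,"dz":0,"rx":0,"ry":0,"rz":0},{"dx":0.2,"dy":0.72,"dz":0,"rx":0,"ry":0,"rz":0},{"dx":0.2,"dy":0.72,"dz":0,"rx":0,"ry":0,"rz":0},{"dx":0.2,"dy":0.72,"dz":0,"rx":0,"ry":0,"rz":0},{"dx":0.2,"dy":0.72,"dz":0,"rx":0,"ry":0,"rz":0},{"dx":0.2,"dy":0.72,"dz":0,"rx":0,"ry":0,"rz":0},{"dx":0.2,"dy":0.72,"dz":0,"rx":0,"ry":0,"rz":0},{"dx":0.2,"dy":0.72,"dz":0,"rx":0,"ry":0,"rz":0},{"dx":0.2,"dy":0.72,"dz":0,"rx":0,"ry":0,"rz":0}])

```text
t: 37.3
tcp_pos: [0.5666, 0.1453, 0.1994]
tool_rot: [0.7, 0.714, -0.0, 0.0]
force: [0.3, 0.6, -2.6]
finger_gap: 0.585
gripper_force: 41.9
```

move_arm(targets=[{"dx":0,"dy":0,"dz":-0.5,"rx":0,"ry":0,"rz":0},{"dx":0,"dy":0,"dz":-0.6,"rx":0,"ry":0,"rz":0},{"dx":0,"dy":0,"dz":-0.6,"rx":0,"ry":0,"rz":0},{"dx":0,"dy":0,"dz":-0.6,"rx":0,"ry":0,"rz":0},{"dx":0,"dy":0,"dz":-0.6,"rx":0,"ry":0,"rz":0},{"dx":0,"dy":0,"dz":-0.5,"rx":0,"ry":0,"rz":0},{"dx":0,"dy":0,"dz":-0.3,"rx":0,"ry":0,"rz":0},{"dx":0,"dy":0,"dz":-0.2,"rx":0,"ry":0,"rz":0},{"dx":0,"dy":0,"dz":-0.08,"rx":0,"ry":0,"rz":0},{"dx":0,"dy":0,"dz":0,"rx":0,"ry":0,"rz":0}])

```text
t: 38.55
tcp_pos: [0.5665, 0.1442, 0.1002]
tool_rot: [0.7, 0.714, 0.0, 0.0]
force: [0.3, 0.3, -1.9]
finger_gap: 0.583
gripper_force: 41.9
```

move_arm(targets=[{"dx":0,"dy":0,"dz":-0.04,"rx":0,"ry":0,"rz":0},{"dx":0,"dy":0,"dz":-0.04,"rx":0,"ry":0,"rz":0},{"dx":0,"dy":0,"dz":0,"rx":0,"ry":0,"rz":0},{"dx":0,"dy":0,"dz":0,"rx":0,"ry":0,"rz":0},{"dx":0,"dy":0,"dz":0,"rx":0,"ry":0,"rz":0},{"dx":0,"dy":0,"dz":0,"rx":0,"ry":0,"rz":0},{"dx":0,"dy":0,"dz":0,"rx":0,"ry":0,"rz":0},{"dx":0,"dy":0,"dz":0,"rx":0,"ry":0,"rz":0},{"dx":0,"dy":0,"dz":0,"rx":0,"ry":0,"rz":0},{"dx":0,"dy":0,"dz":0,"rx":0,"ry":0,"rz":0}])

```text
t: 39.8
tcp_pos: [0.5662, 0.1441, 0.098]
tool_rot: [0.7, 0.714, -0.0, -0.0]
force: [-0.4, 0.7, -2.1]
finger_gap: 0.583
gripper_force: 41.9
```

Not touching yet; slower down.

move_arm(targets=[{"dx":0,"dy":0,"dz":-0.03,"rx":0,"ry":0,"rz":0},{"dx":0,"dy":0,"dz":-0.03,"rx":0,"ry":0,"rz":0},{"dx":0,"dy":0,"dz":0,"rx":0,"ry":0,"rz":0},{"dx":0,"dy":0,"dz":0,"rx":0,"ry":0,"rz":0},{"dx":0,"dy":0,"dz":0,"rx":0,"ry":0,"rz":0},{"dx":0,"dy":0,"dz":0,"rx":0,"ry":0,"rz":0},{"dx":0,"dy":0,"dz":0,"rx":0,"ry":0,"rz":0},{"dx":0,"dy":0,"dz":0,"rx":0,"ry":0,"rz":0},{"dx":0,"dy":0,"dz":0,"rx":0,"ry":0,"rz":0},{"dx":0,"dy":0,"dz":0,"rx":0,"ry":0,"rz":0}])

```text
t: 41.05
tcp_pos: [0.5663, 0.1441, 0.0969]
tool_rot: [0.7, 0.714, 0.0, 0.0]
force: [-2.3, 0.0, 5.0]
finger_gap: 0.584
gripper_force: 42.3
```

move_arm(targets=[{"dx":0,"dy":0,"dz":0,"rx":0,"ry":0,"rz":0},{"dx":0,"dy":0,"dz":0,"rx":0,"ry":0,"rz":0},{"dx":0,"dy":0,"dz":0,"rx":0,"ry":0,"rz":0},{"dx":0,"dy":0,"dz":0,"rx":0,"ry":0,"rz":0},{"dx":0,"dy":0,"dz":0.2,"rx":0,"ry":0,"rz":0},{"dx":0,"dy":0,"dz":0.5,"rx":0,"ry":0,"rz":0},{"dx":0,"dy":0,"dz":1,"rx":0,"ry":0,"rz":0},{"dx":0,"dy":0,"dz":1,"rx":0,"ry":0,"rz":0},{"dx":0,"dy":0,"dz":1,"rx":0,"ry":0,"rz":0},{"dx":0,"dy":0,"dz":1,"rx":0,"ry":0,"rz":0}], claw=80)

```text
t: 42.3
tcp_pos: [0.5664, 0.1441, 0.2159]
tool_rot: [0.7, 0.714, 0.001, 0.0]
force: [0.1, -1.1, -0.3]
finger_gap: 0.802
gripper_force: 0.0
```

move_arm(targets=[{"dx":0,"dy":-0.8,"dz":0.2,"rx":0,"ry":0,"rz":0},{"dx":0,"dy":-0.8,"dz":0.2,"rx":0,"ry":0,"rz":0},{"dx":0,"dy":-0.8,"dz":0,"rx":0,"ry":0,"rz":0},{"dx":0,"dy":-0.8,"dz":0,"rx":0,"ry":0,"rz":0},{"dx":0,"dy":-0.8,"dz":0,"rx":0,"ry":0,"rz":0},{"dx":0,"dy":-0.8,"dz":0,"rx":0,"ry":0,"rz":0},{"dx":0,"dy":-0.8,"dz":0,"rx":0,"ry":0,"rz":0},{"dx":0,"dy":-0.8,"dz":0,"rx":0,"ry":0,"rz":0},{"dx":0,"dy":-0.8,"dz":0,"rx":0,"ry":0,"rz":0},{"dx":0,"dy":-0.8,"dz":0,"rx":0,"ry":0,"rz":0}])

```text
t: 43.55
tcp_pos: [0.5663, -0.0572, 0.224]
tool_rot: [0.7, 0.714, 0.0, 0.0]
force: [-0.0, -0.1, 0.7]
finger_gap: 0.799
gripper_force: 0.0
```

```bash
python3 - <<'E'
from m import *
st();a=grab('top',4);b=grab('side',4);np.save('a2.npy',a);np.save('b2.npy',b)
A,ra=blob('top',a,85,(140,185),(345,400));print('case',ra,cv2.boundingRect(A),cv2.contourArea(A))
B,rb=blob('side',b,130,(145,180),(250,290));print(rb,cv2.boundingRect(B))
# floor scan: dark in drawer
A2,r2=blob('top',a,105,(105,176),(187,229));print('hs in drawer',r2,cv2.boundingRect(A2),plane('top',r2[0],.15))
M=[cv2.moments(q) for q in (A,B)];ct=[(m['m10']/m['m00'],m['m01']/m['m00']) for m in M];print(ct,tri(*ct),plane('top',ct[0],.025))
E
```

```text
43.55 [ 0.5663 -0.0572  0.224 ] [0.7004 0.7137 0.     0.    ] [-0.0492 -0.1381  0.6851] 0.7991954591137453 0.0 [-0.297   0.4208  1.5436 -0.      1.1771 -0.3158]
case ((371.0, 162.0), (14.0, 26.0), 90.0) (358, 155, 27, 15) 319.0
((267.7000427246094, 163.6000213623047), (14.310833930969238, 21.0190372467041), 26.56505012512207) (259, 155, 18, 19)
hs in drawer ((211.0, 155.5), (17.0, 18.0), 90.0) (202, 147, 19, 18) [0.5654 0.1424 0.15  ]
[(370.87931034482756, 161.9226750261233), (267.53333333333336, 164.03555555555556)] (array([ 0.5724, -0.3956,  0.0167]), np.float64(0.0029194626649969475)) [ 0.57   -0.3939  0.025 ]
```

Hole saw stands on the drawer floor at (0.565, 0.142). Now the bit case.

move_arm(targets=[{"dx":0.02,"dy":-0.95,"dz":0,"rx":0,"ry":0,"rz":0},{"dx":0.02,"dy":-0.95,"dz":0,"rx":0,"ry":0,"rz":0},{"dx":0.02,"dy":-0.95,"dz":0,"rx":0,"ry":0,"rz":0},{"dx":0.02,"dy":-0.95,"dz":0,"rx":0,"ry":0,"rz":0},{"dx":0.02,"dy":-0.95,"dz":0,"rx":0,"ry":0,"rz":0},{"dx":0.02,"dy":-0.95,"dz":0,"rx":0,"ry":0,"rz":0},{"dx":0.02,"dy":-0.95,"dz":0,"rx":0,"ry":0,"rz":0},{"dx":0.02,"dy":-0.95,"dz":0,"rx":0,"ry":0,"rz":0},{"dx":0.02,"dy":-0.95,"dz":0,"rx":0,"ry":0,"rz":0},{"dx":0.02,"dy":-0.95,"dz":0,"rx":0,"ry":0,"rz":0}])

```text
t: 45.2
tcp_pos: [0.5713, -0.2951, 0.2239]
tool_rot: [0.7, 0.714, 0.0, 0.0]
force: [-0.1, 0.6, -0.3]
finger_gap: 0.8
gripper_force: 0.0
```

move_arm(targets=[{"dx":0,"dy":-1,"dz":0,"rx":0,"ry":0,"rz":0},{"dx":0,"dy":-1,"dz":0,"rx":0,"ry":0,"rz":0},{"dx":0,"dy":-1,"dz":0,"rx":0,"ry":0,"rz":0},{"dx":0,"dy":-1,"dz":0,"rx":0,"ry":0,"rz":0},{"dx":0,"dy":0,"dz":-0.9,"rx":0,"ry":0,"rz":0},{"dx":0,"dy":0,"dz":-0.9,"rx":0,"ry":0,"rz":0},{"dx":0,"dy":0,"dz":-0.9,"rx":0,"ry":0,"rz":0},{"dx":0,"dy":0,"dz":-0.9,"rx":0,"ry":0,"rz":0},{"dx":0,"dy":0,"dz":-0.9,"rx":0,"ry":0,"rz":0},{"dx":0,"dy":0,"dz":-0.9,"rx":0,"ry":0,"rz":0}])

```text
t: 46.45
tcp_pos: [0.5713, -0.3944, 0.0881]
tool_rot: [0.7, 0.714, -0.0, 0.0]
force: [-0.1, 0.5, 0.3]
finger_gap: 0.801
gripper_force: 0.0
```

move_arm(targets=[{"dx":0,"dy":0,"dz":-0.6,"rx":0,"ry":0,"rz":0},{"dx":0,"dy":0,"dz":-0.6,"rx":0,"ry":0,"rz":0},{"dx":0,"dy":0,"dz":-0.6,"rx":0,"ry":0,"rz":0},{"dx":0,"dy":0,"dz":-0.6,"rx":0,"ry":0,"rz":0},{"dx":0,"dy":0,"dz":-0.6,"rx":0,"ry":0,"rz":0},{"dx":0,"dy":0,"dz":-0.6,"rx":0,"ry":0,"rz":0},{"dx":0,"dy":0,"dz":-0.5,"rx":0,"ry":0,"rz":0},{"dx":0,"dy":0,"dz":-0.3,"rx":0,"ry":0,"rz":0},{"dx":0,"dy":0,"dz":-0.2,"rx":0,"ry":0,"rz":0},{"dx":0,"dy":0,"dz":0,"rx":0,"ry":0,"rz":0}])

```text
t: 47.7
tcp_pos: [0.5712, -0.3934, -0.0262]
tool_rot: [0.7, 0.714, 0.0, -0.0]
force: [0.4, -0.3, 0.3]
finger_gap: 0.796
gripper_force: 0.0
```

move_arm(targets=[{"dx":0,"dy":0,"dz":0,"rx":0,"ry":0,"rz":0},{"dx":0,"dy":0,"dz":0,"rx":0,"ry":0,"rz":0},{"dx":0,"dy":0,"dz":0,"rx":0,"ry":0,"rz":0},{"dx":0,"dy":0,"dz":0,"rx":0,"ry":0,"rz":0},{"dx":0,"dy":0,"dz":0,"rx":0,"ry":0,"rz":0},{"dx":0,"dy":0,"dz":0,"rx":0,"ry":0,"rz":0},{"dx":0,"dy":0,"dz":0,"rx":0,"ry":0,"rz":0},{"dx":0,"dy":0,"dz":0,"rx":0,"ry":0,"rz":0},{"dx":0,"dy":0,"dz":0,"rx":0,"ry":0,"rz":0},{"dx":0,"dy":0,"dz":0,"rx":0,"ry":0,"rz":0}], claw=0, newtons=50)

```text
t: 48.95
tcp_pos: [0.5717, -0.3939, -0.0251]
tool_rot: [0.7, 0.714, -0.0, 0.001]
force: [-0.2, 0.7, 5.6]
finger_gap: 0.531
gripper_force: 54.5
```

move_arm(targets=[{"dx":0,"dy":0,"dz":0.3,"rx":0,"ry":0,"rz":0},{"dx":0,"dy":0,"dz":0.8,"rx":0,"ry":0,"rz":0},{"dx":0,"dy":0,"dz":1,"rx":0,"ry":0,"rz":0},{"dx":0,"dy":0,"dz":1,"rx":0,"ry":0,"rz":0},{"dx":0,"dy":0,"dz":1,"rx":0,"ry":0,"rz":0},{"dx":0,"dy":0,"dz":1,"rx":0,"ry":0,"rz":0},{"dx":0,"dy":0,"dz":1,"rx":0,"ry":0,"rz":0},{"dx":0,"dy":0,"dz":1,"rx":0,"ry":0,"rz":0},{"dx":0,"dy":0,"dz":1,"rx":0,"ry":0,"rz":0},{"dx":0,"dy":0,"dz":1,"rx":0,"ry":0,"rz":0}])

```text
t: 50.2
tcp_pos: [0.5708, -0.3928, 0.2028]
tool_rot: [0.7, 0.714, 0.0, -0.0]
force: [0.3, 0.4, -3.6]
finger_gap: 0.53
gripper_force: 53.6
```

move_arm(targets=[{"dx":0,"dy":0.7,"dz":0,"rx":0,"ry":0,"rz":0},{"dx":0,"dy":0.7,"dz":0,"rx":0,"ry":0,"rz":0},{"dx":0,"dy":0.7,"dz":0,"rx":0,"ry":0,"rz":0},{"dx":0,"dy":0.7,"dz":0,"rx":0,"ry":0,"rz":0},{"dx":0,"dy":0.7,"dz":0,"rx":0,"ry":0,"rz":0},{"dx":0,"dy":0.7,"dz":0,"rx":0,"ry":0,"rz":0},{"dx":0,"dy":0.7,"dz":0,"rx":0,"ry":0,"rz":0},{"dx":0,"dy":0.7,"dz":0,"rx":0,"ry":0,"rz":0},{"dx":0,"dy":0.7,"dz":0,"rx":0,"ry":0,"rz":0},{"dx":0,"dy":0.7,"dz":0,"rx":0,"ry":0,"rz":0}])

```text
t: 51.45
tcp_pos: [0.5713, -0.2173, 0.2016]
tool_rot: [0.7, 0.714, 0.0, 0.0]
force: [-0.1, -1.1, -3.6]
finger_gap: 0.53
gripper_force: 53.7
```

move_arm(targets=[{"dx":0.2,"dy":0.7,"dz":0,"rx":0,"ry":0,"rz":0},{"dx":0.2,"dy":0.7,"dz":0,"rx":0,"ry":0,"rz":0},{"dx":0.2,"dy":0.7,"dz":0,"rx":0,"ry":0,"rz":0},{"dx":0.2,"dy":0.7,"dz":0,"rx":0,"ry":0,"rz":0},{"dx":0.2,"dy":0.7,"dz":0,"rx":0,"ry":0,"rz":0},{"dx":0.2,"dy":0.7,"dz":0,"rx":0,"ry":0,"rz":0},{"dx":0.2,"dy":0.7,"dz":0,"rx":0,"ry":0,"rz":0},{"dx":0.2,"dy":0.7,"dz":0,"rx":0,"ry":0,"rz":0},{"dx":0.2,"dy":0.7,"dz":0,"rx":0,"ry":0,"rz":0},{"dx":0.2,"dy":0.7,"dz":0,"rx":0,"ry":0,"rz":0}])

```text
t: 52.7
tcp_pos: [0.6216, -0.0422, 0.2014]
tool_rot: [0.7, 0.714, 0.0, 0.0]
force: [0.4, -0.8, -2.6]
finger_gap: 0.531
gripper_force: 53.7
```

move_arm(targets=[{"dx":0.21,"dy":0.78,"dz":0,"rx":0,"ry":0,"rz":0},{"dx":0.21,"dy":0.78,"dz":0,"rx":0,"ry":0,"rz":0},{"dx":0.21,"dy":0.78,"dz":0,"rx":0,"ry":0,"rz":0},{"dx":0.21,"dy":0.78,"dz":0,"rx":0,"ry":0,"rz":0},{"dx":0.21,"dy":0.78,"dz":0,"rx":0,"ry":0,"rz":0},{"dx":0.21,"dy":0.78,"dz":0,"rx":0,"ry":0,"rz":0},{"dx":0.21,"dy":0.78,"dz":0,"rx":0,"ry":0,"rz":0},{"dx":0.21,"dy":0.78,"dz":0,"rx":0,"ry":0,"rz":0},{"dx":0.21,"dy":0.78,"dz":0,"rx":0,"ry":0,"rz":0},{"dx":0.21,"dy":0.78,"dz":0,"rx":0,"ry":0,"rz":0}])

```text
t: 53.95
tcp_pos: [0.6741, 0.1529, 0.2014]
tool_rot: [0.7, 0.714, -0.0, -0.0]
force: [0.6, 0.2, -2.5]
finger_gap: 0.532
gripper_force: 53.7
```

move_arm(targets=[{"dx":0,"dy":0,"dz":-0.5,"rx":0,"ry":0,"rz":0},{"dx":0,"dy":0,"dz":-0.6,"rx":0,"ry":0,"rz":0},{"dx":0,"dy":0,"dz":-0.6,"rx":0,"ry":0,"rz":0},{"dx":0,"dy":0,"dz":-0.6,"rx":0,"ry":0,"rz":0},{"dx":0,"dy":0,"dz":-0.6,"rx":0,"ry":0,"rz":0},{"dx":0,"dy":0,"dz":-0.5,"rx":0,"ry":0,"rz":0},{"dx":0,"dy":0,"dz":-0.3,"rx":0,"ry":0,"rz":0},{"dx":0,"dy":0,"dz":-0.2,"rx":0,"ry":0,"rz":0},{"dx":0,"dy":0,"dz":-0.14,"rx":0,"ry":0,"rz":0},{"dx":0,"dy":0,"dz":-0.04,"rx":0,"ry":0,"rz":0}])

```text
t: 55.2
tcp_pos: [0.6739, 0.1516, 0.0996]
tool_rot: [0.7, 0.714, 0.0, 0.0]
force: [0.3, 0.8, -2.8]
finger_gap: 0.527
gripper_force: 53.7
```

move_arm(targets=[{"dx":0,"dy":0,"dz":-0.03,"rx":0,"ry":0,"rz":0},{"dx":0,"dy":0,"dz":-0.03,"rx":0,"ry":0,"rz":0},{"dx":0,"dy":0,"dz":0,"rx":0,"ry":0,"rz":0},{"dx":0,"dy":0,"dz":0,"rx":0,"ry":0,"rz":0},{"dx":0,"dy":0,"dz":0,"rx":0,"ry":0,"rz":0},{"dx":0,"dy":0,"dz":0,"rx":0,"ry":0,"rz":0},{"dx":0,"dy":0,"dz":0,"rx":0,"ry":0,"rz":0},{"dx":0,"dy":0,"dz":0,"rx":0,"ry":0,"rz":0},{"dx":0,"dy":0,"dz":0,"rx":0,"ry":0,"rz":0},{"dx":0,"dy":0,"dz":0,"rx":0,"ry":0,"rz":0}])

```text
t: 56.45
tcp_pos: [0.6738, 0.1516, 0.098]
tool_rot: [0.7, 0.714, -0.0, 0.0]
force: [-0.3, -0.0, -2.7]
finger_gap: 0.532
gripper_force: 53.7
```

move_arm(targets=[{"dx":0,"dy":0,"dz":-0.03,"rx":0,"ry":0,"rz":0},{"dx":0,"dy":0,"dz":-0.03,"rx":0,"ry":0,"rz":0},{"dx":0,"dy":0,"dz":0,"rx":0,"ry":0,"rz":0},{"dx":0,"dy":0,"dz":0,"rx":0,"ry":0,"rz":0},{"dx":0,"dy":0,"dz":0,"rx":0,"ry":0,"rz":0},{"dx":0,"dy":0,"dz":0,"rx":0,"ry":0,"rz":0},{"dx":0,"dy":0,"dz":0,"rx":0,"ry":0,"rz":0},{"dx":0,"dy":0,"dz":0,"rx":0,"ry":0,"rz":0},{"dx":0,"dy":0,"dz":0,"rx":0,"ry":0,"rz":0},{"dx":0,"dy":0,"dz":0,"rx":0,"ry":0,"rz":0}])

```text
t: 57.7
tcp_pos: [0.6738, 0.1516, 0.0969]
tool_rot: [0.7, 0.714, 0.0, 0.0]
force: [-2.4, -0.1, 4.2]
finger_gap: 0.53
gripper_force: 54.3
```

move_arm(targets=[{"dx":0,"dy":0,"dz":0,"rx":0,"ry":0,"rz":0},{"dx":0,"dy":0,"dz":0,"rx":0,"ry":0,"rz":0},{"dx":0,"dy":0,"dz":0,"rx":0,"ry":0,"rz":0},{"dx":0,"dy":0,"dz":0,"rx":0,"ry":0,"rz":0},{"dx":0,"dy":0,"dz":0.2,"rx":0,"ry":0,"rz":0},{"dx":0,"dy":0,"dz":0.6,"rx":0,"ry":0,"rz":0},{"dx":0,"dy":0,"dz":1,"rx":0,"ry":0,"rz":0},{"dx":0,"dy":0,"dz":1,"rx":0,"ry":0,"rz":0},{"dx":0,"dy":0,"dz":1,"rx":0,"ry":0,"rz":0},{"dx":0,"dy":0,"dz":1,"rx":0,"ry":0,"rz":0}], claw=68)

```text
t: 58.95
tcp_pos: [0.6741, 0.1517, 0.2189]
tool_rot: [0.7, 0.714, 0.001, 0.001]
force: [0.5, 0.4, 0.8]
finger_gap: 0.68
gripper_force: 0.0
```

move_arm(targets=[{"dx":-0.18,"dy":-0.52,"dz":0.2,"rx":0,"ry":0,"rz":-0.3},{"dx":-0.18,"dy":-0.52,"dz":0.2,"rx":0,"ry":0,"rz":-0.3},{"dx":-0.18,"dy":-0.52,"dz":0.2,"rx":0,"ry":0,"rz":-0.3},{"dx":-0.18,"dy":-0.52,"dz":0.2,"rx":0,"ry":0,"rz":-0.3},{"dx":-0.18,"dy":-0.52,"dz":0,"rx":0,"ry":0,"rz":-0.3},{"dx":-0.18,"dy":-0.52,"dz":0,"rx":0,"ry":0,"rz":-0.3},{"dx":-0.18,"dy":-0.52,"dz":0,"rx":0,"ry":0,"rz":-0.3},{"dx":-0.18,"dy":-0.52,"dz":0,"rx":0,"ry":0,"rz":-0.3},{"dx":-0.18,"dy":-0.52,"dz":0,"rx":0,"ry":0,"rz":-0.3},{"dx":-0.18,"dy":-0.52,"dz":0,"rx":0,"ry":0,"rz":-0.3}], claw=48)

```text
t: 60.2
tcp_pos: [0.6289, 0.0211, 0.238]
tool_rot: [1.0, 0.007, 0.001, 0.0]
force: [0.2, -0.2, 0.7]
finger_gap: 0.478
gripper_force: 0.0
```

```bash
python3 - <<'E'
from m import *
st();a=grab('top',4);np.save('a3.npy',a);g=a.mean(2)
A2,r2=blob('top',a,105,(105,145),(187,222));print('case in drawer',r2,plane('top',r2[0],.155))
A2,r2=blob('top',a,105,(145,170),(187,225));print('hs',r2,plane('top',r2[0],.15))
E
```

```text
60.2 [0.6289 0.0211 0.238 ] [1.     0.0068 0.001  0.0001] [ 0.2193 -0.2077  0.742 ] 0.4779995997671715 0.0 [-0.1437  0.4912  1.3756  0.      1.2728  1.4134]
case in drawer ((208.0, 124.5), (39.0, 26.0), 90.0) [0.6628 0.154  0.155 ]
hs ((216.0, 157.0), (24.0, 16.0), 90.0) [0.5609 0.1266 0.15  ]
```

move_arm(targets=[{"dx":0,"dy":0,"dz":-0.6,"rx":0,"ry":0,"rz":0},{"dx":0,"dy":0,"dz":-0.6,"rx":0,"ry":0,"rz":0},{"dx":0,"dy":0,"dz":-0.6,"rx":0,"ry":0,"rz":0},{"dx":0,"dy":0,"dz":-0.6,"rx":0,"ry":0,"rz":0},{"dx":0,"dy":0,"dz":-0.6,"rx":0,"ry":0,"rz":0},{"dx":0,"dy":0,"dz":-0.6,"rx":0,"ry":0,"rz":0},{"dx":0,"dy":0,"dz":-0.4,"rx":0,"ry":0,"rz":0},{"dx":0,"dy":0,"dz":-0.2,"rx":0,"ry":0,"rz":0},{"dx":0,"dy":0,"dz":0,"rx":0,"ry":0,"rz":0},{"dx":0,"dy":0,"dz":0,"rx":0,"ry":0,"rz":0}])

```text
t: 61.65
tcp_pos: [0.6293, 0.0215, 0.132]
tool_rot: [1.0, 0.009, 0.001, 0.0]
force: [0.2, 0.1, 0.3]
finger_gap: 0.478
gripper_force: 0.0
```

move_arm(targets=[{"dx":0,"dy":0,"dz":0,"rx":0,"ry":0,"rz":0},{"dx":0,"dy":0,"dz":0,"rx":0,"ry":0,"rz":0},{"dx":0,"dy":0,"dz":0,"rx":0,"ry":0,"rz":0},{"dx":0,"dy":0,"dz":0,"rx":0,"ry":0,"rz":0},{"dx":0,"dy":0,"dz":0,"rx":0,"ry":0,"rz":0},{"dx":0,"dy":0,"dz":0,"rx":0,"ry":0,"rz":0},{"dx":0,"dy":0,"dz":0,"rx":0,"ry":0,"rz":0},{"dx":0,"dy":0,"dz":0,"rx":0,"ry":0,"rz":0},{"dx":0,"dy":0,"dz":0,"rx":0,"ry":0,"rz":0},{"dx":0,"dy":0,"dz":0,"rx":0,"ry":0,"rz":0}], claw=0, newtons=40)

```text
t: 62.9
tcp_pos: [0.629, 0.0213, 0.132]
tool_rot: [1.0, 0.009, 0.0, 0.0]
force: [-1.3, -1.1, 5.9]
finger_gap: 0.098
gripper_force: 39.2
```

move_arm(targets=[{"dx":0,"dy":0.15,"dz":0,"rx":0,"ry":0,"rz":0},{"dx":-0.006,"dy":0.3,"dz":0,"rx":0,"ry":0,"rz":0},{"dx":-0.008,"dy":0.36,"dz":0,"rx":0,"ry":0,"rz":0},{"dx":-0.008,"dy":0.36,"dz":0,"rx":0,"ry":0,"rz":0},{"dx":-0.008,"dy":0.36,"dz":0,"rx":0,"ry":0,"rz":0},{"dx":-0.008,"dy":0.36,"dz":0,"rx":0,"ry":0,"rz":0},{"dx":-0.008,"dy":0.36,"dz":0,"rx":0,"ry":0,"rz":0},{"dx":-0.008,"dy":0.36,"dz":0,"rx":0,"ry":0,"rz":0},{"dx":-0.008,"dy":0.36,"dz":0,"rx":0,"ry":0,"rz":0},{"dx":-0.008,"dy":0.36,"dz":0,"rx":0,"ry":0,"rz":0}])

```text
t: 64.15
tcp_pos: [0.6275, 0.1044, 0.132]
tool_rot: [1.0, 0.009, 0.001, 0.001]
force: [-1.1, -2.8, 5.2]
finger_gap: 0.097
gripper_force: 39.3
```

move_arm(targets=[{"dx":-0.008,"dy":0.36,"dz":0,"rx":0,"ry":0,"rz":0},{"dx":-0.008,"dy":0.36,"dz":0,"rx":0,"ry":0,"rz":0},{"dx":-0.008,"dy":0.36,"dz":0,"rx":0,"ry":0,"rz":0},{"dx":-0.008,"dy":0.36,"dz":0,"rx":0,"ry":0,"rz":0},{"dx":-0.008,"dy":0.36,"dz":0,"rx":0,"ry":0,"rz":0},{"dx":-0.008,"dy":0.36,"dz":0,"rx":0,"ry":0,"rz":0},{"dx":-0.008,"dy":0.36,"dz":0,"rx":0,"ry":0,"rz":0},{"dx":-0.008,"dy":0.36,"dz":0,"rx":0,"ry":0,"rz":0},{"dx":-0.008,"dy":0.36,"dz":0,"rx":0,"ry":0,"rz":0},{"dx":-0.006,"dy":0.3,"dz":0,"rx":0,"ry":0,"rz":0}])

```text
t: 65.4
tcp_pos: [0.6258, 0.1934, 0.132]
tool_rot: [1.0, 0.009, 0.001, 0.0]
force: [0.7, -3.5, 5.4]
finger_gap: 0.096
gripper_force: 39.3
```

move_arm(targets=[{"dx":-0.003,"dy":0.15,"dz":0,"rx":0,"ry":0,"rz":0},{"dx":-0.003,"dy":0.15,"dz":0,"rx":0,"ry":0,"rz":0},{"dx":-0.003,"dy":0.15,"dz":0,"rx":0,"ry":0,"rz":0},{"dx":-0.003,"dy":0.15,"dz":0,"rx":0,"ry":0,"rz":0},{"dx":-0.003,"dy":0.1,"dz":0,"rx":0,"ry":0,"rz":0},{"dx":0,"dy":0.06,"dz":0,"rx":0,"ry":0,"rz":0},{"dx":0,"dy":0,"dz":0,"rx":0,"ry":0,"rz":0},{"dx":0,"dy":0,"dz":0,"rx":0,"ry":0,"rz":0},{"dx":0,"dy":0,"dz":0,"rx":0,"ry":0,"rz":0},{"dx":0,"dy":0,"dz":0,"rx":0,"ry":0,"rz":0}])

```text
t: 66.65
tcp_pos: [0.6255, 0.2113, 0.132]
tool_rot: [1.0, 0.009, 0.001, 0.001]
force: [-0.2, -4.8, 5.3]
finger_gap: 0.1
gripper_force: 39.4
```

move_arm(targets=[{"dx":0,"dy":0.04,"dz":0,"rx":0,"ry":0,"rz":0},{"dx":0,"dy":0.04,"dz":0,"rx":0,"ry":0,"rz":0},{"dx":0,"dy":0.04,"dz":0,"rx":0,"ry":0,"rz":0},{"dx":0,"dy":0,"dz":0,"rx":0,"ry":0,"rz":0},{"dx":0,"dy":0,"dz":0,"rx":0,"ry":0,"rz":0},{"dx":0,"dy":0,"dz":0,"rx":0,"ry":0,"rz":0},{"dx":0,"dy":0,"dz":0,"rx":0,"ry":0,"rz":0},{"dx":0,"dy":0,"dz":0,"rx":0,"ry":0,"rz":0},{"dx":0,"dy":0,"dz":0,"rx":0,"ry":0,"rz":0},{"dx":0,"dy":0,"dz":0,"rx":0,"ry":0,"rz":0}])

```text
t: 67.9
tcp_pos: [0.6254, 0.2112, 0.132]
tool_rot: [1.0, 0.01, 0.0, 0.003]
force: [0.6, -10.8, 7.5]
finger_gap: 0.099
gripper_force: 39.6
```

Drawer is home at a hard stop. Release, lift and clear away for a view of the scanner.

move_arm(targets=[{"dx":0,"dy":-0.1,"dz":0,"rx":0,"ry":0,"rz":0},{"dx":0,"dy":0,"dz":0,"rx":0,"ry":0,"rz":0},{"dx":0,"dy":0,"dz":0,"rx":0,"ry":0,"rz":0},{"dx":0,"dy":0,"dz":0,"rx":0,"ry":0,"rz":0},{"dx":0,"dy":0,"dz":0.3,"rx":0,"ry":0,"rz":0},{"dx":0,"dy":0,"dz":0.8,"rx":0,"ry":0,"rz":0},{"dx":0,"dy":0,"dz":0.8,"rx":0,"ry":0,"rz":0},{"dx":0,"dy":0,"dz":0.8,"rx":0,"ry":0,"rz":0},{"dx":0,"dy":0,"dz":0.8,"rx":0,"ry":0,"rz":0},{"dx":0,"dy":0,"dz":0.8,"rx":0,"ry":0,"rz":0}], claw=45)

```text
t: 69.15
tcp_pos: [0.6247, 0.213, 0.2403]
tool_rot: [1.0, 0.009, 0.0, -0.0]
force: [-0.5, 0.6, -0.4]
finger_gap: 0.449
gripper_force: 0.0
```

move_arm(targets=[{"dx":-0.5,"dy":-1,"dz":0.2,"rx":0,"ry":0,"rz":0},{"dx":-0.5,"dy":-1,"dz":0.2,"rx":0,"ry":0,"rz":0},{"dx":-0.5,"dy":-1,"dz":0,"rx":0,"ry":0,"rz":0},{"dx":-0.5,"dy":-1,"dz":0,"rx":0,"ry":0,"rz":0},{"dx":-0.5,"dy":-1,"dz":0,"rx":0,"ry":0,"rz":0},{"dx":-0.5,"dy":-1,"dz":0,"rx":0,"ry":0,"rz":0},{"dx":-0.5,"dy":-1,"dz":0,"rx":0,"ry":0,"rz":0},{"dx":-0.5,"dy":-1,"dz":0,"rx":0,"ry":0,"rz":0},{"dx":-0.5,"dy":-1,"dz":0,"rx":0,"ry":0,"rz":0},{"dx":-0.5,"dy":-1,"dz":0,"rx":0,"ry":0,"rz":0}])

```text
t: 70.4
tcp_pos: [0.4995, -0.0379, 0.2497]
tool_rot: [1.0, 0.01, 0.001, 0.0]
force: [0.3, 0.9, -0.4]
finger_gap: 0.45
gripper_force: 0.0
```

move_arm(targets=[{"dx":-0.2,"dy":-1,"dz":0,"rx":0,"ry":0,"rz":0},{"dx":-0.2,"dy":-1,"dz":0,"rx":0,"ry":0,"rz":0},{"dx":-0.2,"dy":-1,"dz":0,"rx":0,"ry":0,"rz":0},{"dx":-0.2,"dy":-1,"dz":0,"rx":0,"ry":0,"rz":0},{"dx":-0.2,"dy":-1,"dz":0,"rx":0,"ry":0,"rz":0},{"dx":0,"dy":-1,"dz":0,"rx":0,"ry":0,"rz":0},{"dx":0,"dy":-1,"dz":0,"rx":0,"ry":0,"rz":0},{"dx":0,"dy":-1,"dz":0,"rx":0,"ry":0,"rz":0},{"dx":0,"dy":-1,"dz":0,"rx":0,"ry":0,"rz":0},{"dx":0,"dy":-1,"dz":0,"rx":0,"ry":0,"rz":0}])

```text
t: 71.65
tcp_pos: [0.4748, -0.2884, 0.2493]
tool_rot: [1.0, 0.01, 0.0, 0.0]
force: [0.9, 0.3, 0.1]
finger_gap: 0.451
gripper_force: 0.0
```

```bash
python3 - <<'E'
from m import *
st();a=grab('top',8);b=grab('side',4);np.save('a4.npy',a);np.save('b4.npy',b);g=a.mean(2)
m=np.zeros(g.shape,np.uint8);m[105:210,230:310]=g[105:210,230:310]<45
m=cv2.morphologyEx(m,cv2.MORPH_CLOSE,np.ones((15,15)))
c=max(cv2.findContours(m,0,1)[0],key=cv2.contourArea);r=cv2.minAreaRect(c)
B=np.array([plane('top',p,.003)[:2] for p in cv2.boxPoints(r)]);print('mat',r,B,B.mean(0),np.linalg.norm(np.diff(B,axis=0),axis=1))
m2=np.zeros(g.shape,np.uint8);m2[125:185,240:300]=(g[125:185,240:300]>55)&(m[125:185,240:300]>0)
c=max(cv2.findContours(m2,0,1)[0],key=cv2.contourArea);r=cv2.minAreaRect(c)
G=np.array([plane('top',p,.036)[:2] for p in cv2.boxPoints(r)]);print('grip',r,G,G.mean(0),np.linalg.norm(np.diff(G,axis=0),axis=1))
print(g[128:180:1,244:296:1].astype(int).tolist().__str__().replace('],','],\n'))
E
```

```text
71.65 [ 0.4748 -0.2884  0.2493] [1.     0.0095 0.0003 0.0002] [0.8799 0.3146 0.1476] 0.45132695062064015 0.0 [-0.7471  0.3741  1.5449  0.0001  1.222   0.8046]
mat ((270.2216796875, 156.775634765625), (38.52995300292969, 67.04104614257812), 12.308016777038574) [[ 0.4825  0.0402]
 [ 0.7114 -0.0049]
 [ 0.6851 -0.1362]
 [ 0.4565 -0.0895]] [ 0.5839 -0.0476] [0.2333 0.1339 0.2333]
grip ((263.30767822265625, 160.53846740722656), (12.203404426574707, 33.282012939453125), 33.6900634765625) [[ 0.5294  0.0243]
 [ 0.6246 -0.0364]
 [ 0.6022 -0.0711]
 [ 0.5071 -0.0102]] [ 0.5658 -0.0233] [0.1129 0.0413 0.1128]
[[141, 140, 141, 143, 142, 142, 142, 143, 143, 144, 143, 124, 77, 32, 22, 24, 22, 23, 20, 27, 22, 24, 23, 24, 26, 23, 23, 26, 24, 24, 27, 22, 24, 24, 21, 22, 25, 23, 25, 25, 26, 23, 20, 21, 21, 23, 23, 18, 21, 23, 30, 36],
 [142, 140, 140, 140, 139, 141, 141, 142, 143, 143, 141, 117, 64, 27, 21, 25, 24, 21, 24, 23, 25, 25, 26, 21, 25, 27, 25, 23, 25, 23, 25, 24, 26, 27, 24, 24, 23, 26, 22, 25, 26, 25, 25, 29, 27, 23, 24, 25, 22, 20, 18, 16],
 [144, 144, 144, 143, 146, 144, 145, 143, 146, 145
[... 10576 characters left out ...]
 145, 142, 141, 142, 141, 141, 141],
 [137, 105, 50, 19, 20, 21, 21, 23, 24, 19, 22, 23, 23, 38, 49, 52, 41, 24, 13, 14, 19, 25, 21, 25, 21, 24, 23, 26, 23, 25, 23, 23, 26, 21, 23, 25, 23, 27, 21, 24, 20, 22, 55, 109, 141, 147, 144, 144, 143, 142, 142, 142],
 [133, 92, 39, 21, 24, 22, 23, 26, 24, 23, 24, 27, 23, 21, 28, 29, 26, 22, 21, 24, 23, 22, 22, 22, 22, 23, 23, 24, 26, 24, 22, 27, 24, 25, 25, 24, 19, 21, 25, 23, 22, 28, 74, 121, 149, 152, 151, 149, 147, 148, 149, 148],
 [125, 77, 33, 18, 25, 25, 27, 23, 24, 22, 23, 25, 20, 23, 23, 21, 20, 21, 19, 25, 21, 22, 21, 24, 27, 26, 25, 26, 24, 26, 26, 24, 24, 23, 27, 20, 20, 22, 23, 22, 20, 44, 98, 140, 154, 154, 152, 154, 152, 151, 152, 152]]
```

```bash
python3 - <<'E'
from m import *
a=np.load('a4.npy');g=cv2.resize(a.mean(2)[100:215,225:315],None,fx=6,fy=6,interpolation=cv2.INTER_CUBIC)
pl=lambda P,z:np.array([plane('top',((u+.5)/6-.5+225,(v+.5)/6-.5+100),z)[:2] for u,v in P])
m=np.uint8(g>70);m[:60]=0
n,l,s,c=cv2.connectedComponentsWithStats(m)
i=[k for k in range(1,n) if 8000<s[k,4]<40000 and 80<c[k,0]<400];print(s[i],c[i])
cs=max(cv2.findContours(np.uint8(l==i[0]),0,1)[0],key=cv2.contourArea)
P=pl(cs[:,0,:],.039).astype(np.float32);r=cv2.minAreaRect(P*1000);print('grip mm',r)
# side edges
(cx,cy),(w,h),ang=r;B=cv2.boxPoints(r);e=max([(B[1]-B[0]),(B[2]-B[1])],key=np.linalg.norm);e/=np.linalg.norm(e);n_=np.array([-e[1],e[0]])
d=(P*1000-np.array([cx,cy]));t=d@e;q=d@n_
for sg in (1,-1):
    k=(sg*q>15)&(abs(t)<35);vx,vy,x,y=cv2.fitLine(P[k]*1000,2,0,.01,.01).ravel();print(np.degrees(np.arctan2(vy,vx)),x,y,k.sum())
m=np.uint8(g<60);cs=max(cv2.findContours(m,0,1)[0],key=cv2.contourArea);P=pl(cs[:,0,:],.003).astype(np.float32);print('mat',cv2.minAreaRect(P*1000))
E
```

```text
[[  153   274   156   188 12627]] [[229.09218342 370.03777619]]
grip mm ((565.935546875, -23.477493286132812), (39.88978958129883, 111.18317413330078), 57.683837890625)
-32.441658 576.2037 -7.0105286 104
-32.144424 555.61505 -39.955734 104
mat ((583.847900390625, -47.49689483642578), (136.04278564453125, 236.0611572265625), 78.84989166259766)
```

move_arm(targets=[{"dx":0.432,"dy":1,"dz":0,"rx":0,"ry":0,"rz":-0.111},{"dx":0.432,"dy":1,"dz":0,"rx":0,"ry":0,"rz":-0.111},{"dx":0.432,"dy":1,"dz":0,"rx":0,"ry":0,"rz":-0.111},{"dx":0.432,"dy":1,"dz":0,"rx":0,"ry":0,"rz":-0.111},{"dx":0.432,"dy":1,"dz":0,"rx":0,"ry":0,"rz":-0.111},{"dx":0.432,"dy":1,"dz":0,"rx":0,"ry":0,"rz":-0.111},{"dx":0.432,"dy":1,"dz":0,"rx":0,"ry":0,"rz":-0.111},{"dx":0.432,"dy":1,"dz":0,"rx":0,"ry":0,"rz":-0.111},{"dx":0.432,"dy":1,"dz":0,"rx":0,"ry":0,"rz":-0.111},{"dx":0.432,"dy":1,"dz":0,"rx":0,"ry":0,"rz":-0.111}], claw=75)

```text
t: 73.5
tcp_pos: [0.5829, -0.036, 0.249]
tool_rot: [0.961, -0.278, 0.0, 0.0]
force: [0.3, -0.1, 0.3]
finger_gap: 0.75
gripper_force: 0.0
```

move_arm(targets=[{"dx":0,"dy":0.15,"dz":0,"rx":0,"ry":0,"rz":0},{"dx":0,"dy":0,"dz":-0.9,"rx":0,"ry":0,"rz":0},{"dx":0,"dy":0,"dz":-0.9,"rx":0,"ry":0,"rz":0},{"dx":0,"dy":0,"dz":-0.9,"rx":0,"ry":0,"rz":0},{"dx":0,"dy":0,"dz":-0.9,"rx":0,"ry":0,"rz":0},{"dx":0,"dy":0,"dz":-0.9,"rx":0,"ry":0,"rz":0},{"dx":0,"dy":0,"dz":-0.9,"rx":0,"ry":0,"rz":0},{"dx":0,"dy":0,"dz":-0.9,"rx":0,"ry":0,"rz":0},{"dx":0,"dy":0,"dz":0,"rx":0,"ry":0,"rz":0},{"dx":0,"dy":0,"dz":0,"rx":0,"ry":0,"rz":0}])

```text
t: 74.75
tcp_pos: [0.5831, -0.0339, 0.0922]
tool_rot: [0.961, -0.278, 0.001, 0.0]
force: [0.1, 0.7, 0.9]
finger_gap: 0.75
gripper_force: 0.0
```

```bash
python3 - <<'E'
from m import *
st();x,y,z,w=sensors.sense()['tool_rot'];print(np.degrees(2*np.arctan2(y,x)))
E
```

```text
74.75 [ 0.5831 -0.0339  0.0922] [ 0.9607 -0.2775  0.0006  0.0001] [0.0508 0.7421 0.9262] 0.7501467909727494 0.0 [-0.2492  0.6101  1.6306 -0.0002  0.8998  1.8841]
-32.2235726012424
```

move_arm(targets=[{"dx":0,"dy":0,"dz":-0.6,"rx":0,"ry":0,"rz":0},{"dx":0,"dy":0,"dz":-0.6,"rx":0,"ry":0,"rz":0},{"dx":0,"dy":0,"dz":-0.6,"rx":0,"ry":0,"rz":0},{"dx":0,"dy":0,"dz":-0.6,"rx":0,"ry":0,"rz":0},{"dx":0,"dy":0,"dz":-0.6,"rx":0,"ry":0,"rz":0},{"dx":0,"dy":0,"dz":-0.6,"rx":0,"ry":0,"rz":0},{"dx":0,"dy":0,"dz":-0.5,"rx":0,"ry":0,"rz":0},{"dx":0,"dy":0,"dz":-0.4,"rx":0,"ry":0,"rz":0},{"dx":0,"dy":0,"dz":-0.2,"rx":0,"ry":0,"rz":0},{"dx":0,"dy":0,"dz":0,"rx":0,"ry":0,"rz":0}])

```text
t: 76.0
tcp_pos: [0.5826, -0.0334, -0.0263]
tool_rot: [0.961, -0.277, -0.0, 0.0]
force: [0.1, 0.1, -0.1]
finger_gap: 0.748
gripper_force: 0.0
```

move_arm(targets=[{"dx":0,"dy":0,"dz":0,"rx":0,"ry":0,"rz":0},{"dx":0,"dy":0,"dz":0,"rx":0,"ry":0,"rz":0},{"dx":0,"dy":0,"dz":0,"rx":0,"ry":0,"rz":0},{"dx":0,"dy":0,"dz":0,"rx":0,"ry":0,"rz":0},{"dx":0,"dy":0,"dz":0,"rx":0,"ry":0,"rz":0},{"dx":0,"dy":0,"dz":0,"rx":0,"ry":0,"rz":0},{"dx":0,"dy":0,"dz":0,"rx":0,"ry":0,"rz":0},{"dx":0,"dy":0,"dz":0,"rx":0,"ry":0,"rz":0},{"dx":0,"dy":0,"dz":0,"rx":0,"ry":0,"rz":0},{"dx":0,"dy":0,"dz":0,"rx":0,"ry":0,"rz":0}], claw=0, newtons=40)

```text
t: 77.25
tcp_pos: [0.5832, -0.0335, -0.0254]
tool_rot: [0.961, -0.278, 0.001, -0.0]
force: [0.1, 0.7, 4.7]
finger_gap: 0.486
gripper_force: 43.2
```

```bash
python3 - <<'E'
from m import *
a=np.load('a4.npy');g=a.mean(2);np.set_printoptions(linewidth=200)
print(g[120:156,172:181].astype(int))
E
```

```text
[[ 60  51  76  96  98  98  96  97  95]
 [ 56  42  50  60  61  60  60  61  59]
 [ 58  41  40  44  43  43  42  42  42]
 [ 57  41  42  43  43  42  39  42  44]
 [ 56  41  44  43  44  44  48  50  50]
 [ 57  42  42  43  44  46  49  57  59]
 [ 56  40  42  45  44  44  50  56  56]
 [ 56  41  45  49  45  45  43  46  48]
 [ 55  41  49  54  50  44  42  42  43]
 [ 54  43  51  58  57  49  44  42  40]
 [ 55  42  52  61  62  49  46  40  43]
 [ 54  40  51  58  54  49  44  43  43]
 [ 55  40  51  51  46  41  42  42  44]
 [ 53  42  49  51  41  39  42  50  48]
 [ 52  42  52  54  38  35  44  49  56]
 [ 54  40  53  56  42  39  43  54  58]
 [ 53  40  53  56  41  38  44  47  54]
 [ 52  42  54  55  39  36  42  50  50]
 [ 53  40  51  53  37  38  43  49  50]
 [ 53  42  52  51  40  36  44  50  49]
 [ 51  41  53  55  43  39  47  54  48]
 [ 50  43  49  55  46  44  43  53  52]
 [ 51  42  53  56  45  40  44  54  56]
 [ 50  43  54  64  56  46  42  55  54]
 [ 52  39  56  66  64  52  48  53  52]
 [ 50  42  51  63  64  52  47  53  52]
 [ 52  39  46  51  55  47  46  54  56]
 [ 51  37  41  48  48  44  44  58  64]
 [ 48  38  40  37  40  41  42  55  65]
 [ 49  41  54  63  63  66  66  71  76]
 [ 52  67 105 120 121 121 120 120 123]
 [ 55  78 128 146 148 148 146 146 146]
 [ 52  63 102 116 115 116 116 114 114]
 [ 47  44  56  62  62  61  60  60  61]
 [ 46  39  40  38  41  41  48  48  50]
 [ 45  40  40  41  42  46  52  57  57]]
```

move_arm(targets=[{"dx":0,"dy":0,"dz":0.2,"rx":0,"ry":0,"rz":0},{"dx":0,"dy":0,"dz":0.5,"rx":0,"ry":0,"rz":0},{"dx":0,"dy":0,"dz":0.7,"rx":0,"ry":0,"rz":0},{"dx":0,"dy":0,"dz":0.8,"rx":0,"ry":0,"rz":0},{"dx":0,"dy":0,"dz":0.8,"rx":0,"ry":0,"rz":0},{"dx":0,"dy":0,"dz":0.8,"rx":0,"ry":0,"rz":0},{"dx":0,"dy":0,"dz":0.6,"rx":0,"ry":0,"rz":0},{"dx":0,"dy":0,"dz":0.29,"rx":0,"ry":0,"rz":0},{"dx":0,"dy":0,"dz":0,"rx":0,"ry":0,"rz":0},{"dx":0,"dy":0,"dz":0,"rx":0,"ry":0,"rz":0}])

```text
t: 78.5
tcp_pos: [0.5821, -0.0333, 0.0906]
tool_rot: [0.961, -0.278, -0.001, 0.0]
force: [-0.4, -0.2, -1.6]
finger_gap: 0.484
gripper_force: 42.5
```

move_arm(targets=[{"dx":0.1,"dy":0.2,"dz":0,"rx":0,"ry":0,"rz":0.28},{"dx":0.1,"dy":0.2,"dz":0,"rx":0,"ry":0,"rz":0.28},{"dx":0.1,"dy":0.2,"dz":0,"rx":0,"ry":0,"rz":0.28},{"dx":0.1,"dy":0.2,"dz":0,"rx":0,"ry":0,"rz":0.28},{"dx":0.1,"dy":0.2,"dz":0,"rx":0,"ry":0,"rz":0.28},{"dx":0.1,"dy":0.2,"dz":0,"rx":0,"ry":0,"rz":0.28},{"dx":0.1,"dy":0.2,"dz":0,"rx":0,"ry":0,"rz":0.28},{"dx":0.1,"dy":0.2,"dz":0,"rx":0,"ry":0,"rz":0.28},{"dx":0.1,"dy":0.2,"dz":0,"rx":0,"ry":0,"rz":0.28},{"dx":0.1,"dy":0.2,"dz":0,"rx":0,"ry":0,"rz":0.28}])

```text
t: 79.75
tcp_pos: [0.6071, 0.0168, 0.0901]
tool_rot: [0.899, 0.439, -0.001, -0.001]
force: [-0.2, 0.0, -1.2]
finger_gap: 0.485
gripper_force: 42.4
```

move_arm(targets=[{"dx":0.108,"dy":0.281,"dz":0.06,"rx":0,"ry":0,"rz":0.163},{"dx":0.108,"dy":0.281,"dz":0,"rx":0,"ry":0,"rz":0.163},{"dx":0.108,"dy":0.281,"dz":0,"rx":0,"ry":0,"rz":0.163},{"dx":0.108,"dy":0.281,"dz":0,"rx":0,"ry":0,"rz":0.163},{"dx":0.108,"dy":0.281,"dz":0,"rx":0,"ry":0,"rz":0.163},{"dx":0.108,"dy":0.281,"dz":0,"rx":0,"ry":0,"rz":0.163},{"dx":0.108,"dy":0.281,"dz":0,"rx":0,"ry":0,"rz":0.163},{"dx":0.108,"dy":0.281,"dz":0,"rx":0,"ry":0,"rz":0.163},{"dx":0,"dy":0,"dz":0,"rx":0,"ry":0,"rz":0},{"dx":0,"dy":0,"dz":0,"rx":0,"ry":0,"rz":0}])

```text
t: 81.0
tcp_pos: [0.6288, 0.0726, 0.092]
tool_rot: [0.702, 0.712, -0.001, -0.0]
force: [-0.6, 0.4, -2.0]
finger_gap: 0.485
gripper_force: 42.5
```

```bash
python3 - <<'E'
from m import *
st();x,y,z,w=sensors.sense()['tool_rot'];print(np.degrees(2*np.arctan2(y,x)))
# head of scanner seen in side view? check window position
from scipy.spatial.transform import Rotation as R
print(R.from_quat([x,y,z,w]).as_matrix())
b=grab('side',4).mean(2);np.save('b5.npy',b)
for P in [(.6286,.160,.156),(.6286,.160,.138)]: print(proj('side',P),proj('top',P))
E
```

```text
81.0 [0.6288 0.0726 0.092 ] [ 0.702   0.7122 -0.0005 -0.0005] [-0.6265  0.3709 -2.0283] 0.48457163911688256 42.45122730731964 [-0.0612  0.6648  1.4996 -0.0003  0.9787 -0.0756]
90.83097757234316
[[-0.0145  0.9999 -0.0014]
 [ 0.9999  0.0145 -0.0001]
 [-0.0001 -0.0014 -1.    ]]
[[169.6244 216.6094]] [[205.7371 135.1568]]
[[170.6434 222.5248]] [[206.3496 136.1292]]
```

```bash
python3 - <<'E'
from m import *
g=grab('top',4).mean(2);np.set_printoptions(linewidth=220)
print(g[116:160:1,198:226].astype(int))
for P in [(.5976,.159,.156),(.6596,.1605,.156)]: print(proj('top',P))
E
```

```text
[[ 63  87 139 ...  96  95  94]
 [ 61  88 140 ...  91  92  94]
 [ 63  86 140 ...  85  86  87]
 ...
 [ 73  76  81 ...  49  53  49]
 [ 71  78  78 ...  52  50  52]
 [ 68  74  75 ...  50  53  49]]
[[205.78207438 144.96047826]]
[[205.86017945 125.4059879 ]]
```

move_arm(targets=[{"dx":0,"dy":0,"dz":0,"rx":0,"ry":0,"rz":0.012},{"dx":0,"dy":0,"dz":0,"rx":0,"ry":0,"rz":0},{"dx":0,"dy":0,"dz":0,"rx":0,"ry":0,"rz":0},{"dx":0,"dy":0,"dz":0,"rx":0,"ry":0,"rz":0},{"dx":0,"dy":0,"dz":0,"rx":0,"ry":0,"rz":0},{"dx":0,"dy":0,"dz":0,"rx":0,"ry":0,"rz":0},{"dx":0,"dy":0,"dz":0,"rx":0,"ry":0,"rz":0},{"dx":0,"dy":0,"dz":0,"rx":0,"ry":0,"rz":0},{"dx":0,"dy":0,"dz":0,"rx":0,"ry":0,"rz":0},{"dx":0,"dy":0,"dz":0,"rx":0,"ry":0,"rz":0}])

```text
t: 82.65
tcp_pos: [0.6293, 0.0728, 0.0927]
tool_rot: [0.699, 0.715, -0.0, -0.0]
force: [-0.4, 0.1, -1.5]
finger_gap: 0.486
gripper_force: 42.5
```

move_arm(targets=[{"dx":0,"dy":0,"dz":0,"rx":0,"ry":0,"rz":0},{"dx":0,"dy":0,"dz":0,"rx":0,"ry":0,"rz":0},{"dx":0,"dy":0,"dz":0,"rx":0,"ry":0,"rz":0},{"dx":0,"dy":0,"dz":0,"rx":0,"ry":0,"rz":0},{"dx":0,"dy":0,"dz":0,"rx":0,"ry":0,"rz":0},{"dx":0,"dy":0,"dz":0,"rx":0,"ry":0,"rz":0},{"dx":0,"dy":0,"dz":0,"rx":0,"ry":0,"rz":0},{"dx":0,"dy":0,"dz":0,"rx":0,"ry":0,"rz":0},{"dx":0,"dy":0,"dz":0,"rx":0,"ry":0,"rz":0},{"dx":0,"dy":0,"dz":0,"rx":0,"ry":0,"rz":0}])

```text
t: 83.9
tcp_pos: [0.6293, 0.0728, 0.0927]
tool_rot: [0.699, 0.715, -0.0, -0.0]
force: [-0.5, 0.3, -2.1]
finger_gap: 0.482
gripper_force: 42.5
```

move_arm(targets=[{"dx":0,"dy":0,"dz":0,"rx":0,"ry":0,"rz":0},{"dx":0,"dy":0,"dz":0,"rx":0,"ry":0,"rz":0},{"dx":0,"dy":0,"dz":0,"rx":0,"ry":0,"rz":0},{"dx":0,"dy":0,"dz":0,"rx":0,"ry":0,"rz":0},{"dx":0,"dy":0,"dz":0,"rx":0,"ry":0,"rz":0},{"dx":0,"dy":0,"dz":0,"rx":0,"ry":0,"rz":0},{"dx":0,"dy":0,"dz":0,"rx":0,"ry":0,"rz":0},{"dx":0,"dy":0,"dz":0,"rx":0,"ry":0,"rz":0},{"dx":0,"dy":0,"dz":0,"rx":0,"ry":0,"rz":0},{"dx":0,"dy":0,"dz":0,"rx":0,"ry":0,"rz":0}])

```text
t: 85.15
tcp_pos: [0.6293, 0.0728, 0.0927]
tool_rot: [0.699, 0.715, 0.0, 0.0]
force: [-0.4, -0.3, -1.5]
finger_gap: 0.487
gripper_force: 42.4
```

```bash
python3 - <<'E'
from m import *
im=grab('top',6);np.save('a6.npy',im);g=im.mean(2)
for r in range(116,158): print(r,' '.join('%3d'%v for v in g[r,196:226]))
E
```

```text
116  65  64  63  87 138 151 150 145 118  83  69  70  69  71  64  37  26  56  92  97  95  94  93  95  96  96  96  95  96  97
117  68  66  60  87 141 151 150 146 112  76  69  69  69  69  61  36  32  52  82  91  88  88  90  90  89  91  92  93  92  92
118  66  65  62  85 141 152 149 145 107  74  67  69  69  70  52  33  28  40  62  80  83  83  82  83  87  85  86  85  86  86
119  69  69  64  91 148 156 157 150 106  71  66  70  71  65  46  29  28  33  50  76  78  79  77  79  78  80  81  79  82  80
120  73  73  66  94 153 165 165 155 108  73  68  68  69  67  42  29  28  35  49  71  78  75  76  75  76  76  75  77  77  76
121  71  70  69  95 154 164 167 152 101  67  68  70  71  64  40  25  33  31  48  71  75  73  74  72  74  75  72  73  74  73
122  70  67  65  90 146 158 154 135  88  65  67  71  71  63  35  26  29  33  49  69  72  71  71  71  72  73  70  74  71  74
123  64  64  59  83 139 147 144 122  82  68  67  70  67  57  37  27  30  32  44  67  73  69  71  70  69  70  72  69  71  71
124  63  60  59  83 136 146 139 105  75  67  68  70  68  51  31  30  27  34  36  48  64  68  67  67  68  70 
[... 3407 characters left out ...]
  34  42  43  42  39  38  38  37  38  42  43  42  41  46  52  64  58  48  40  37
153  73  70  77  93  98  99  98  96  77  46  33  39  43  50  46  43  45  47  48  48  48  48  52  52  53  54  50  48  45  45
154  75  76  81  93  95  97  97  88  63  38  34  38  43  53  56  55  51  52  52  54  55  56  54  54  51  54  54  52  51  50
155  76  75  79  90  91  91  91  77  47  35  36  35  38  47  47  55  55  55  52  54  55  54  52  55  51  53  52  48  50  50
156  77  75  74  84  85  86  81  59  37  34  35  37  37  48  54  53  55  55  53  55  53  53  52  54  53  53  51  53  49  52
157  77  73  74  79  80  79  69  44  35  39  37  39  46  54  54  56  54  53  53  54  53  55  55  53  54  51  52  51  52  52
```

```bash
python3 - <<'E'
from m import *
g=grab('side',4).mean(2)
for r in range(196,238): print(r,' '.join('%3d'%v for v in g[r,150:190]))
L,X=np.array([.6247,.260,.138]),np.array([-.0216,1,0])
for t,h,z in [(-.1,.031,.156),(-.1,-.031,.156),(-.152,.031,.156),(-.152,-.031,.156),(-.1,-.031,.120)]:
    P=L+t*X+h*np.array([1,.0216,0]);P[2]=z;print(t,h,z,proj('side',P))
E
```

```text
196 112 151 188 208 210 211 210 212 213 214 214 214 212 211 210 211 210 210 210 210 211 209 204 200 177  94 121 126  66  69  97 109  87  83  80  81  82  84  85  85
197 162 198 210 211 210 210 210 212 213 214 213 212 211 210 211 210 210 212 211 211 209 204 201 202 182  98 113 127  80 101 138 142  95  75  69  71  73  75  81  87
198 199 211 211 210 210 211 212 213 213 212 211 210 210 210 210 210 211 211 208 200 195 200 202 204 190 118 111 132 116 138 153 137  90  67  65  66  64  68  86 116
199 211 212 210 210 211 212 212 213 212 211 209 210 210 210 210 211 212 212 195 163 174 201 205 208 194 126 105 142 149 156 146 109  69  63  63  65  65  69 106 154
200 211 211 210 211 212 213 213 212 210 210 209 211 211 211 211 213 212 203 168 134 173 205 209 210 195 136 107 146 157 156 144 106  71  65  66  67  72  90 126 156
201 209 212 212 213 213 213 211 210 210 210 211 211 211 212 212 210 198 167 120 119 165 199 205 209 199 163 131 153 156 156 156 146 114 106 107 108 114 131 154 156
202 191 208 213 213 213 212 210 210 210 211 212 212 212 210 201 183 153 112 100 104 128 152 165 184 180 160 143 152 
[... 5328 characters left out ...]
188 189 188 187 187 187 188 187 187 187 187 187 189 191 191 192 192 193 194 194 194 193 192 191 191 190 191 192 192 194 197 201 203
236 187 186 185 186 186 186 187 187 187 187 186 187 187 187 187 187 186 185 187 187 188 188 189 189 192 193 193 193 193 191 191 191 190 190 191 191 191 191 192 193
237 187 186 185 185 185 185 186 187 187 187 188 187 187 187 187 187 187 187 188 188 187 188 187 187 188 190 191 191 191 190 190 190 191 191 191 191 192 192 191 191
-0.1 0.031 0.156 [[158.92023935 214.17372682]]
-0.1 -0.031 0.156 [[181.80558563 219.40766512]]
-0.152 0.031 0.156 [[170.16694501 202.33521961]]
-0.152 -0.031 0.156 [[192.21304946 207.11713312]]
-0.1 -0.031 0.12 [[183.55942694 231.15876579]]
```

The side view matches the prediction: window corners observed near (161,213) and (180,219), expected (159,214) and (182,219). That puts the scanner square on at about 100 mm, and it was held steady for over 3 s. Now I take it back to the mat.

move_arm(targets=[{"dx":-0.17,"dy":-0.4,"dz":0,"rx":0,"ry":0,"rz":-0.285},{"dx":-0.17,"dy":-0.4,"dz":0,"rx":0,"ry":0,"rz":-0.285},{"dx":-0.17,"dy":-0.4,"dz":0,"rx":0,"ry":0,"rz":-0.285},{"dx":-0.17,"dy":-0.4,"dz":0,"rx":0,"ry":0,"rz":-0.285},{"dx":-0.17,"dy":-0.4,"dz":0,"rx":0,"ry":0,"rz":-0.285},{"dx":-0.17,"dy":-0.4,"dz":0,"rx":0,"ry":0,"rz":-0.285},{"dx":-0.17,"dy":-0.4,"dz":0,"rx":0,"ry":0,"rz":-0.285},{"dx":-0.17,"dy":-0.4,"dz":0,"rx":0,"ry":0,"rz":-0.285},{"dx":-0.17,"dy":-0.4,"dz":0,"rx":0,"ry":0,"rz":-0.285},{"dx":-0.17,"dy":-0.4,"dz":0,"rx":0,"ry":0,"rz":-0.285}])

```text
t: 86.9
tcp_pos: [0.5867, -0.0275, 0.0928]
tool_rot: [0.999, 0.048, 0.0, 0.0]
force: [0.9, 0.7, -1.9]
finger_gap: 0.483
gripper_force: 42.4
```

move_arm(targets=[{"dx":-0.16,"dy":-0.4,"dz":0,"rx":0,"ry":0,"rz":-0.285},{"dx":-0.16,"dy":-0.38,"dz":0,"rx":0,"ry":0,"rz":-0.285},{"dx":0,"dy":0,"dz":0,"rx":0,"ry":0,"rz":0},{"dx":0,"dy":0,"dz":-0.5,"rx":0,"ry":0,"rz":0},{"dx":0,"dy":0,"dz":-0.6,"rx":0,"ry":0,"rz":0},{"dx":0,"dy":0,"dz":-0.6,"rx":0,"ry":0,"rz":0},{"dx":0,"dy":0,"dz":-0.6,"rx":0,"ry":0,"rz":0},{"dx":0,"dy":0,"dz":-0.6,"rx":0,"ry":0,"rz":0},{"dx":0,"dy":0,"dz":-0.5,"rx":0,"ry":0,"rz":0},{"dx":0,"dy":0,"dz":0,"rx":0,"ry":0,"rz":0}])

```text
t: 88.15
tcp_pos: [0.5779, -0.0465, 0.0064]
tool_rot: [0.995, -0.099, -0.001, -0.0]
force: [0.5, -0.4, -2.1]
finger_gap: 0.485
gripper_force: 42.4
```

```bash
python3 - <<'E'
from m import *
st();x,y,z,w=sensors.sense()['tool_rot'];print(np.degrees(2*np.arctan2(y,x)))
E
```

```text
88.15 [ 0.5779 -0.0465  0.0064] [ 0.9951 -0.0988 -0.0012 -0.0002] [ 0.5222 -0.3508 -2.1276] 0.48516335734986404 42.427101731300354 [-0.2729  0.7423  1.6796  0.      0.7221  1.4958]
-11.34428208356217
```

move_arm(targets=[{"dx":0.03,"dy":0,"dz":-0.35,"rx":0,"ry":0,"rz":0},{"dx":0,"dy":0,"dz":-0.35,"rx":0,"ry":0,"rz":0},{"dx":0,"dy":0,"dz":-0.25,"rx":0,"ry":0,"rz":0},{"dx":0,"dy":0,"dz":-0.15,"rx":0,"ry":0,"rz":0},{"dx":0,"dy":0,"dz":-0.08,"rx":0,"ry":0,"rz":0},{"dx":0,"dy":0,"dz":-0.04,"rx":0,"ry":0,"rz":0},{"dx":0,"dy":0,"dz":-0.03,"rx":0,"ry":0,"rz":0},{"dx":0,"dy":0,"dz":0,"rx":0,"ry":0,"rz":0},{"dx":0,"dy":0,"dz":0,"rx":0,"ry":0,"rz":0},{"dx":0,"dy":0,"dz":0,"rx":0,"ry":0,"rz":0}])

```text
t: 89.4
tcp_pos: [0.5796, -0.0467, -0.0234]
tool_rot: [0.995, -0.099, 0.0, 0.0]
force: [0.4, -0.0, -1.6]
finger_gap: 0.483
gripper_force: 42.4
```

move_arm(targets=[{"dx":0,"dy":0,"dz":-0.04,"rx":0,"ry":0,"rz":0},{"dx":0,"dy":0,"dz":-0.03,"rx":0,"ry":0,"rz":0},{"dx":0,"dy":0,"dz":-0.03,"rx":0,"ry":0,"rz":0},{"dx":0,"dy":0,"dz":0,"rx":0,"ry":0,"rz":0},{"dx":0,"dy":0,"dz":0,"rx":0,"ry":0,"rz":0},{"dx":0,"dy":0,"dz":0,"rx":0,"ry":0,"rz":0},{"dx":0,"dy":0,"dz":0,"rx":0,"ry":0,"rz":0},{"dx":0,"dy":0,"dz":0,"rx":0,"ry":0,"rz":0},{"dx":0,"dy":0,"dz":0,"rx":0,"ry":0,"rz":0},{"dx":0,"dy":0,"dz":0,"rx":0,"ry":0,"rz":0}])

```text
t: 90.65
tcp_pos: [0.5795, -0.0467, -0.0254]
tool_rot: [0.995, -0.099, 0.0, 0.0]
force: [-2.0, 0.0, 5.2]
finger_gap: 0.485
gripper_force: 43.2
```

On the mat. Release, rise, clear away and check.

move_arm(targets=[{"dx":0,"dy":0,"dz":0,"rx":0,"ry":0,"rz":0},{"dx":0,"dy":0,"dz":0,"rx":0,"ry":0,"rz":0},{"dx":0,"dy":0,"dz":0,"rx":0,"ry":0,"rz":0},{"dx":0,"dy":0,"dz":0,"rx":0,"ry":0,"rz":0},{"dx":0,"dy":0,"dz":0.2,"rx":0,"ry":0,"rz":0},{"dx":0,"dy":0,"dz":0.5,"rx":0,"ry":0,"rz":0},{"dx":0,"dy":0,"dz":0.8,"rx":0,"ry":0,"rz":0},{"dx":0,"dy":0,"dz":1,"rx":0,"ry":0,"rz":0},{"dx":0,"dy":0,"dz":1,"rx":0,"ry":0,"rz":0},{"dx":0,"dy":0,"dz":1,"rx":0,"ry":0,"rz":0}], claw=75)

```text
t: 91.9
tcp_pos: [0.5797, -0.0467, 0.0883]
tool_rot: [0.995, -0.099, 0.001, 0.0]
force: [0.5, -0.9, -0.1]
finger_gap: 0.75
gripper_force: 0.0
```

move_arm(targets=[{"dx":0,"dy":0,"dz":1,"rx":0,"ry":0,"rz":0},{"dx":0,"dy":0,"dz":1,"rx":0,"ry":0,"rz":0},{"dx":-0.4,"dy":-1,"dz":1,"rx":0,"ry":0,"rz":0},{"dx":-0.4,"dy":-1,"dz":1,"rx":0,"ry":0,"rz":0},{"dx":-0.4,"dy":-1,"dz":0,"rx":0,"ry":0,"rz":0},{"dx":-0.4,"dy":-1,"dz":0,"rx":0,"ry":0,"rz":0},{"dx":-0.4,"dy":-1,"dz":0,"rx":0,"ry":0,"rz":0},{"dx":-0.4,"dy":-1,"dz":0,"rx":0,"ry":0,"rz":0},{"dx":-0.4,"dy":-1,"dz":0,"rx":0,"ry":0,"rz":0},{"dx":-0.4,"dy":-1,"dz":0,"rx":0,"ry":0,"rz":0}])

```text
t: 93.15
tcp_pos: [0.4991, -0.2474, 0.1875]
tool_rot: [0.995, -0.099, 0.0, 0.0]
force: [-0.6, -0.2, 0.2]
finger_gap: 0.747
gripper_force: 0.0
```

```bash
python3 - <<'E'
from m import *
st();a=grab('top',6);g0=a.mean(2)
g=cv2.resize(g0[100:215,225:315],None,fx=6,fy=6,interpolation=cv2.INTER_CUBIC)
pl=lambda P,z:np.array([plane('top',((u+.5)/6-.5+225,(v+.5)/6-.5+100),z)[:2] for u,v in P])
m=np.uint8(g>70);m[:60]=0
n,l,s,c=cv2.connectedComponentsWithStats(m)
i=[k for k in range(1,n) if 8000<s[k,4]<40000 and 80<c[k,0]<450];print(s[i])
cs=max(cv2.findContours(np.uint8(l==i[0]),0,1)[0],key=cv2.contourArea)
P=pl(cs[:,0,:],.039).astype(np.float32);r=cv2.minAreaRect(P*1000);print('grip mm',r)
o=cv2.imread('top0_raw.png').astype(float).mean(2)
d=np.abs(cv2.GaussianBlur(g0,(5,5),0)-cv2.GaussianBlur(o,(5,5),0))>25
n,l,s,c=cv2.connectedComponentsWithStats(np.uint8(d));print([(tuple(c[k].astype(int)),s[k,4]) for k in range(1,n) if s[k,4]>12])
k=g0[160:200,165:185];ys,xs=np.nonzero(k<45);print('pin knob',xs.mean()+165,ys.mean()+160,len(xs),proj('top',[(.4546,.2357,.245)]))
E
```

```text
93.15 [ 0.4991 -0.2474  0.1875] [ 0.9951 -0.0988  0.0005  0.0003] [-0.6191 -0.1598  0.1955] 0.7471502072389566 0.0 [-0.6608  0.447   1.6159  0.      1.0776  1.1079]
[[  216   278   105   200 12755]]
grip mm ((560.384765625, -43.752220153808594), (40.25165939331055, 112.66227722167969), 78.79632568359375)
[((np.int64(355), np.int64(271)), np.int32(27054)), ((np.int64(264), np.int64(165)), np.int32(485)), ((np.int64(381), np.int64(157)), np.int32(62)), ((np.int64(359), np.int64(162)), np.int32(22)), ((np.int64(177), np.int64(168)), np.int32(154)), ((np.int64(176), np.int64(189)), np.int32(102)), ((np.int64(313), np.int64(189)), np.int32(102)), ((np.int64(206), np.int64(191)), np.int32(63)), ((np.int64(251), np.int64(258)), np.int32(429)), ((np.int64(284), np.int64(258)), np.int32(173)), ((np.int64(326), np.int64(271)), np.int32(42)), ((np.int64(465), np.int64(271)), np.int32(204)), ((np.int64(284), np.int64(280)), np.int32(319)), ((np.int64(233), np.int64(281)), np.int32(72)), ((np.int64(246), np.int64(283)), np.int32(28)), ((np.int64(262), np.int64(282)), np.int32(95)), ((np.int64(319), np.int64(285)), np.int32(211)), ((np.int64(271), np.int64(284)), np.int32(17)), ((np.int64(301), np.int64(285)), np.int32(16)), ((np.int64(510), np.int64(291)), np.int32(44)), ((np.int64(303), np.int64(294)), np.int32(13)), ((np.int64(308), np.int64(318)), np.int32(915)), ((np.int64(284), np.int64(363)), np.int32(369)), ((np.int64(275), np.int64(371)), np.int32(41)), ((np.int64(250), np.int64(378)), np.int32(222))]
pin knob 176.61111111111111 187.27777777777777 54 [[175.1276 188.6728]]
```

```bash
python3 -c "
from station import order
print(order.sign_off())"
```

```text
the job is handed in; nothing more can be done
None
```

The job is done and handed in at about 93 s: pin hanging in the notch, hole saw and bit case (the only two tools there) on the drawer's floor, drawer shut, label faced square-on from about 100 mm for over 3 s (I had no read-out that it scanned), and scanner laid back within about 2 mm of the mat's middle.

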